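# Put the coupler case right

### The job

Open the coupler case on the sloping rest and check it against its insert: each recess should hold the coupler of its own length. Take out the short coupler that was packed in a long recess and lay it in the tool tray, then lay the long coupler from the tray flat in the recess this frees, leaving the other couplers seated in theirs. Set the couplers down rather than dropping them, and finish with the lid fully shut.

Things in the scene. Friction and masses are not known exactly. Their poses are not given: they have to be found in the camera images.
- case: Flat grey plastic case, 130 mm deep, 245 wide, 28 thick shut, fixed on a dark rest sloping 30 degrees: front edge (to the robot) low, hinge edge high. Origin: centre of underside; x up the slope to the hinge, y left, z square to the slope. Insert top at z = 10 mm, rim of the base 14. Five recesses along x, in a row 42 mm apart along y: from the left three long, two short.
- lid (a joint): Angle of the lid about the hinge on the case's high rear edge: 0 shut, grows as it opens, stop at 1.75 rad (100 degrees): there it still leans forward over the insert and blocks a hand from straight above. Stiff friction hinge (0.12 N m): the lid stays at any angle where it is left, it does not fall shut. May start a little ajar.
- lid_handle (a point): Middle of the round black bar (9 mm diameter, 72 mm long, along the case's y) of the bow handle on the lid's front edge. The bar runs 38 mm out from the edge, a little raised, about 170 mm from the hinge; shut, it is about 61 mm above the desk. Fingers can reach round it from above. Moves with the lid.
- lid_hinge (a point): Middle of the hinge line, which runs along the case's y at the top of the base's rear edge. Shut, the bar of the handle lies at x = -168, z = +21 mm from here in the case's axes.
- long_1 (a point): Point in the leftmost, long recess of the case insert, where the centre of a coupler lies when it is seated (long recess 56 mm x 20 mm, 6 mm deep; the coupler's body stands 10 mm above the insert). Same axes as the case. The insert is grippy black rubber: couplers do not slide down the slope.
- long_2 (a point): Point in the second, long recess of the case insert, where the centre of a coupler lies when it is seated (long recess 56 mm x 20 mm, 6 mm deep; the coupler's body stands 10 mm above the insert). Same axes as the case. The insert is grippy black rubber: couplers do not slide down the slope.
- long_3 (a point): Point in the third, long recess of the case insert, where the centre of a coupler lies when it is seated (long recess 56 mm x 20 mm, 6 mm deep; the coupler's body stands 10 mm above the insert). Same axes as the case. The insert is grippy black rubber: couplers do not slide down the slope.
- short_1 (a point): Point in the fourth, short recess of the case insert, where the centre of a coupler lies when it is seated (short recess 38 mm x 20 mm, 6 mm deep; the coupler's body stands 10 mm above the insert). Same axes as the case. The insert is grippy black rubber: couplers do not slide down the slope.
- short_2 (a point): Point in the rightmost, short recess of the case insert, where the centre of a coupler lies when it is seated (short recess 38 mm x 20 mm, 6 mm deep; the coupler's body stands 10 mm above the insert). Same axes as the case. The insert is grippy black rubber: couplers do not slide down the slope.
- coupler_a: Long coupler: plain steel, 48 mm overall, a square body 22 x 16 x 16 mm in its middle with a 13 mm round end (15 mm diameter) on each side. Origin at its centre, x along its length. 50 g. Starts in one of the long recesses.
- coupler_b: Long coupler: plain steel, 48 mm overall, a square body 22 x 16 x 16 mm in its middle with a 13 mm round end (15 mm diameter) on each side. Origin at its centre, x along its length. 50 g. Starts in one of the long recesses.
- coupler_c: Short coupler: plain steel, 30 mm overall, a square body 16 x 16 x 16 mm in its middle with a 7 mm smooth round end (12 mm diameter) on each side. Origin at its centre, x along its length. 35 g. Starts in one of the five recesses.
- coupler_d: Short coupler: plain steel, 30 mm overall, a square body 16 x 16 x 16 mm in its middle with a 7 mm smooth round end (12 mm diameter) on each side. Origin at its centre, x along its length. 35 g. Starts in one of the five recesses.
- coupler_e: Short coupler: plain steel, 30 mm overall, a square body 16 x 16 x 16 mm in its middle with a 7 mm smooth round end (12 mm diameter) on each side. Origin at its centre, x along its length. 35 g. Starts in one of the five recesses.
- coupler_f: Long coupler: plain steel, 48 mm overall, a square body 22 x 16 x 16 mm in its middle with a 13 mm round end (15 mm diameter) on each side. Origin at its centre, x along its length. 50 g. Starts lying in the tool tray, roughly across it.
- tray: Shallow blue-grey moulded tool tray, 135 mm (its x) by 215 mm (its y) by 16 mm, walls 3 mm, floor 2 mm thick; does not move. Origin: centre of its underside. A small screwdriver lies along the tray's y near its +x wall, at about x = +52 mm; apart from it and the coupler the floor is free.

How it is judged:
By the outcome, as a careful person would: the job done as asked, in the order asked, and still so for the second after the job is handed in, with the robot touching nothing.
It also fails if it takes over 72 s, if anything falls off the work surface, if the arm or the gripper's body presses on something with over 40 N, if the wrist force passes 120 N, or if a joint passes its speed limit or range.

### The arm

A 7-joint arm with a two-finger parallel gripper is mounted at the origin on a cart in front of the work surface, level with it; the furniture and walls round the work are solid. World frame = base frame: x ahead of the robot, y to its left, z up, the work surface at z = 0. Lengths are in mm, angles in rad, forces in N, time in s.
With the tool pointing down it reaches from about 400 to 875 mm from the base axis. Payload 6.5 kg.
Tool frame: the origin (TCP) lies midway between the tips of the shut fingers; the grasp point (between the pads) lies 19 mm behind it; z points along the fingers, y is the line along which they close (so a half turn about z gives the same grasp; the last joint's range is limited). The gripper opens to 85 mm and grips with 20 to 120 N. Pads are 22 mm wide; open, the fingers measure 114 mm over their backs; the gripper's body (76 mm by 85 mm) begins 54 mm behind the grasp point. The pads swing forward as they close: fully open they stand 13 mm farther back than shut.
Start: joints at [1.103, 0.536, -0.004, 1.538, 0.003, 1.067, -0.071], TCP at [254.194, -598.227, 231.29] pointing down, gripper open.
Joint ranges: [-2.7, 2.7], [-0.37, 2.16], [-1.27, 1.26], [0.24, 2.4], [-1.31, 4.45], [0.19, 1.91], [-2.76, 2.76]. Speed limits (rad/s): [2.39, 2.39, 3.14, 3.14, 3.14, 3.14, 3.14].

### API

Orientations are given as a unit quaternion [w, x, y, z].
In Python, from station import state, optics, order gives the robot as it stands.
- The arm moves only by the tool arm_command, never from a script. Its arguments are lists of equal length, an entry for each row: "claw": the closure, from -1 (fully open) to 1 (shut); "offset": the shift along the tool's x, y, z each as a share of 30 cm, from -1 to 1, a list of three; "yaw": the turn about the tool's z as a share of pi rad, from -1 to 1. In form: {"claw": [claw, ...], "offset": [[tx, ty, tz], ...], "yaw": [yaw, ...]}. A call has 1 to 10 rows; each row is the pose to reach, as a shift and turn from the pose commanded when the call began, along the tool's axes at that moment, turning the shorter way round; what a row does not reach only later rows make up. A row lasts 1/12 s, in which the tool goes at most 41.7 mm and 7.16 degrees, less where a joint would pass 70% of its speed; a pose out of reach is approached as far as the arm can. A call with a number of a shift or a turn outside -1 to 1 is refused whole. A call with a gripper value outside its range is refused whole. The fingers move at their own pace and stop on an object; "squeeze" is the grip in N (left out, the last holds). Time passes only in rows, so rows that repeat a pose let the fingers close. It gives the time, the measured TCP pose, the force, the opening and the grip force at its end, in the units of the state.
- state(): the state, without advancing time (a new reading comes with each control period).
- optics.read_camera(name): name is "side" or "top"; returns a dict with "image" (400x640x3 uint8, red, green, blue), "range_z" (400x640 float32, mm along the optical axis (not along the pixel's ray), 0 where there is no reading), "K" (3x3 intrinsics, pixels), "dist_coeffs" ([k1, k2, p1, p2, k3] as OpenCV has them; the pictures are not rectified), "cam_to_world" (4x4, takes a point from camera to world coordinates). Camera axes: x right, y up, looking along -z (the intrinsics and any distortion apply to the point x, -y, -z); pixel columns grow to the right and rows downward; lengths in mm; the calibration is good to about 2 mm. A picture is of the moment at which its call begins.
- order.close_job(): hands the job in; it is judged then, once.
The state is a dict: "time_s": time; "joint_positions": joint angles; "joint_velocities": joint speeds; "effort": joint torques, N m; "tcp_pos": TCP position; "tool_rot": TCP orientation; "ft_force": force on the tool from outside, world axes, zero at the start; "ft_torque": the same for the moment, N m; "gripper_width": finger opening in mm; "finger_force": force on a finger pad.
Only numpy, scipy, OpenCV 4.12 (cv2) and the standard library are available. Lean on these libraries where they do the work, as an engineer would, in place of code of your own. Each camera call takes 0.05 s, during which the arm holds its last target. There are 200 camera calls.

## Working session

There is one attempt and no reset: what is moved stays moved. The work goes in short steps, Python scripts to look and compute and a tool call to move; the robot and the scene stay as the last step left them, time stands still between calls to the robot, and variables do not carry over. Pictures are saved under pics/ and viewed, at most 10 in all, crops included, and the job is handed in when it is done.

Besides the shell and the picture viewer there is one more tool, called after "Request:" by a JSON object that holds its "api" and its "payload", one argument or row to a line. arm_command: Moves the arm, as the interface text tells. Its arguments: {"type":"object","properties":{"claw":{"type":"array"},"offset":{"type":"array"},"yaw":{"type":"array"},"squeeze":{"type":"number"}},"required":["claw","offset","yaw"]}

```bash
mkdir -p pics; ls; cat > h.py <<'E'
import numpy as np, cv2
from station import state, optics, order
def cam(n):
    d=optics.read_camera(n); d={k:(np.array(v)) for k,v in d.items()}; return d
def world(d,px,py,z=None):
    """pixel arrays -> world points by depth"""
    px=np.atleast_1d(px).astype(float);py=np.atleast_1d(py).astype(float)
    u=cv2.undistortPoints(np.stack([px,py],-1).reshape(-1,1,2),d['K'],d['dist_coeffs']).reshape(-1,2)
    M=d['cam_to_world']; r=np.c_[u[:,0],-u[:,1],-np.ones(len(u))]@M[:3,:3].T
    if z is None: s=d['range_z'][py.astype(int),px.astype(int)]
    else: s=(z-M[2,3])/r[:,2]
    return M[:3,3]+r*s[:,None]
def cloud(d):
    v,u=np.mgrid[0:400,0:640]; return world(d,u.ravel(),v.ravel()).reshape(400,640,3)
def save(d,n): cv2.imwrite('pics/'+n,d['image'][:,:,::-1])
E
python3 - <<'E'
from h import *
a=cam('top');b=cam('side')
cv2.imwrite('pics/a.png',a['image'][:,:,::-1]);save(b,'b.png')
for d in(a,b): print(d['K'],d['dist_coeffs'],d['cam_to_world'],(d['range_z']>0).mean())
print(state())
E
```

```text
pics
[[456.52145485   0.         312.95397937]
 [  0.         456.52145485 199.59034388]
 [  0.           0.           1.        ]] [-0.02565924  0.          0.          0.          0.        ] [[ 6.50007423e-03  9.98163224e-01 -6.02322749e-02  4.76923568e+02]
 [-9.99973186e-01  6.69139161e-03  2.97516713e-03 -2.79674535e+01]
 [ 3.37274015e-03  6.02113211e-02  9.98179954e-01  1.16800562e+03]
 [ 0.00000000e+00  0.00000000e+00  0.00000000e+00  1.00000000e+00]] 0.9958984375
[[370.99937156   0.         319.16449011]
 [  0.         370.99937156 197.57684266]
 [  0.           0.           1.        ]] [0.01561004 0.         0.         0.         0.        ] [[-8.19731793e-01  2.54772165e-01 -5.12962895e-01  1.12386267e+02]
 [-5.72165072e-01 -4.04648682e-01  7.13362863e-01  6.01646703e+02]
 [-2.58247588e-02  8.78265670e-01  4.77475124e-01  5.26566664e+02]
 [ 0.00000000e+00  0.00000000e+00  0.00000000e+00  1.00000000e+00]] 0.99600390625
{'time_s': 0.1, 'joint_positions': array([ 1.10281329,  0.53710569, -0.00445148,  1.53876736,  0.00257975,
        1.06730932, -0.07115412]), 'joint_velocities': array([ 0.0003937 , -0.00080509,  0.00149991, -0.0034315 ,  0.00085792,
        0.00121907,  0.00240872]), 'effort': array([ 3.87479275e-03, -5.84562027e+01,  1.05273686e+00, -2.59776109e+01,
        1.28005099e-02,  4.50603649e-03, -6.33711366e-06]), 'tcp_pos': array([ 253.96488758, -597.71105718,  230.49338138]), 'tool_rot': array([-7.65510153e-04,  9.79876905e-01,  1.99601164e-01, -2.03237457e-04]), 'ft_force': array([0.51838042, 0.11797776, 0.19244094]), 'ft_torque': array([-0.01926053, -0.00380961,  0.00418787]), 'finger_force': 0.0, 'gripper_width': 85.11030238583257}
```

View pics/a.png

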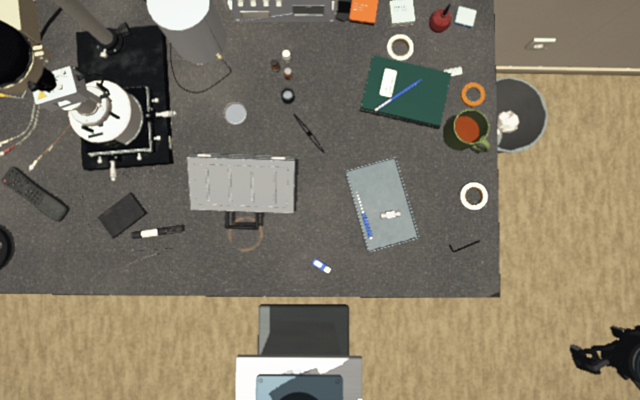

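View pics/b.png

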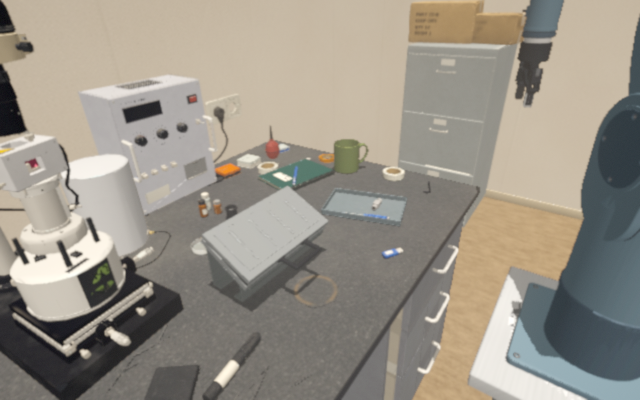

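Top view: the shut grey case spans (188–296, 155–213) and its handle bar is near (244, 224). The tray is around (381, 204), with coupler_f at (390, 214) and the blue screwdriver at (364, 215). The side view agrees: the case is shut on its rest and the gripper is clear at top right.

```bash
cat >> h.py <<'E'
def rect(P2):
    r=cv2.minAreaRect(P2.astype(np.float32)); return r
E
python3 - <<'E'
from h import *
a=cam('top');b=cam('side')
P=cloud(a);img=a['image'].astype(int)
# lid plane
m=np.zeros((400,640),bool);m[162:208,196:290]=1
Q=P[m];Q=Q[np.isfinite(Q).all(1)]
for _ in range(3):
    c=Q.mean(0);n=np.linalg.svd(Q-c,full_matrices=0)[2][2];n*=np.sign(n[2]);Q=Q[abs((Q-c)@n)<3]
print('lid n',n,'c',c,'tilt',np.degrees(np.arccos(n[2])))
for name,d in(('top',a),('side',b)):
    Pc=cloud(d);im=d['image'].astype(int)
    sel=(abs((Pc-c)@n)<4)&(np.linalg.norm(Pc-c,axis=2)<170)&(im.min(2)>70)
    sel=cv2.morphologyEx(sel.astype(np.uint8),cv2.MORPH_OPEN,np.ones((3,3)))
    k,l,st,_=cv2.connectedComponentsWithStats(sel);i=1+st[1:,4].argmax();S=Pc[l==i]
    e1=np.cross([0,1,0],n);e1/=np.linalg.norm(e1);e2=np.cross(n,e1)
    S2=np.c_[(S-c)@e1,(S-c)@e2];r=rect(S2);print(name,len(S),r)
    print('centre',c+r[0][0]*e1+r[0][1]*e2,'e1',e1,'e2',e2)
    # bar: dark pixels in front of lid, high
    sel=(im.max(2)<60)&(abs(Pc[...,2]-64)<14)&(abs(Pc[...,0]-(c[0]-90))<45)&(abs(Pc[...,1]-c[1])<60)
    if sel.any(): S=Pc[sel];print('handle',len(S),S.mean(0),S.min(0),S.max(0),rect(S[:,:2]))
    # tray coupler
    sel=(Pc[...,2]>9)&(Pc[...,2]<40)&(im.min(2)>140)&(abs(Pc[...,0]-430)<60)&(abs(Pc[...,1]+225)<70)
    if sel.any(): S=Pc[sel];print('coup',len(S),S.mean(0),rect(S[:,:2]))
print('hand px',P[214,390],P[190,300])
# tray
hsv=cv2.cvtColor(a['image'],cv2.COLOR_RGB2HSV);
mm=np.zeros((400,640),np.uint8);mm[150:256,335:425]=1
t=((P[...,2]>8)&(P[...,2]<24)&(mm>0));S=P[t];print('tray rim',len(S),rect(S[:,:2]))
print('tray px color',hsv[180,375],hsv[230,395],P[180,375],P[230,395])
t=((hsv[...,1]>20)&(hsv[...,0]>85)&(hsv[...,0]<115)&(mm>0)).astype(np.uint8);print(t.sum())
t=cv2.morphologyEx(t,cv2.MORPH_CLOSE,np.ones((7,7)));v,u=np.nonzero(t);S=world(a,u,v,10.);print(rect(S[:,:2]))
# highest things/ walls
Pb=cloud(b)
for y0 in(-1100,-900,-700,-500,-300): 
    s=(Pb[...,1]>y0)&(Pb[...,1]<y0+200)&(Pb[...,2]>80)&(Pb[...,0]>150);print(y0,s.sum(),Pb[s].min(0) if s.any() else '',Pb[s].max(0) if s.any() else '')
cv2.imwrite('pics/c.png',np.hstack([cv2.resize(a['image'][150:260,180:310],None,fx=3,fy=3,interpolation=2),cv2.resize(a['image'][150:260,335:425],None,fx=3,fy=3,interpolation=2)])[:,:,::-1])
E
```

```text
lid n [-0.82757225  0.00506592  0.56133636] c [573.43715242 131.71423221 113.13094218] tilt 55.85173351046658
top 518 ((0.6017990112304688, 14.790763854980469), (21.0968017578125, 225.55816650390625), 0.14400941133499146)
centre [573.83697827 146.50480627 113.58691989] e1 [ 0.56134356 -0.          0.82758287] e2 [ 0.00419247  0.99998717 -0.00284372]
handle 117 [480.50301366 135.91734129  75.49604233] [471.48296365  99.56451935  69.85608258] [509.74147131 176.29326742  77.98698599] ((490.35577392578125, 137.96803283691406), (38.148292541503906, 76.8094482421875), 0.4666234254837036)
coup 17 [ 444.26699198 -201.52341674   13.66742761] ((450.0607604980469, -228.96116638183594), (37.486427307128906, 133.1850128173828), 13.55350112915039)
side 563 ((-2.1048049926757812, 2.0713882446289062), (16.629785537719727, 247.0358123779297), 0.7956511378288269)
centre [572.26431792 133.78559387 111.38315118] e1 [ 0.56134356 -0.          0.82758287] e2 [ 0.00419247  0.99998717 -0.00284372]
coup 23 [ 437.60936838 -197.04672516   13.98157415] ((450.5652770996094, -229.66213989257812), (34.9752082824707
[... 277 characters left out ...]
77  14 167] [ 598.87966446 -190.61825162    0.73918941] [ 470.9212587  -241.58560302    0.79380675]
144
((483.9897155761719, -167.3016357421875), (63.11793518066406, 15.265751838684082), 18.483522415161133)
-1100 2179 [ 1146.37476999 -1099.83726939    80.20284964] [1166.45238288 -900.02388245  507.39457009]
-900 2830 [1149.41944519 -899.95599074   80.06921495] [1166.71520593 -700.03992238  512.01626425]
-700 6801 [ 213.76202886 -699.99133722   80.01440697] [1169.71617799 -500.02454343  516.44781641]
-500 5401 [ 670.32036853 -499.89251963   80.00355996] [1169.69730152 -300.00828147  520.74154981]
-300 5569 [1118.72070379 -299.99987672   80.17619366] [1169.16413525 -100.04592639  524.65903145]
```

View pics/c.png

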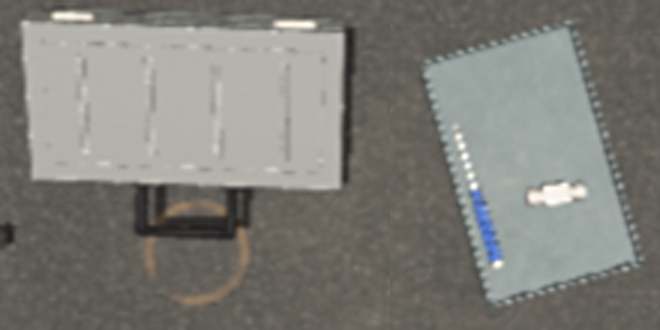

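The crop shows the shut lid with its bar along row ~227 (crop px). The tray is rotated about 16°, with the coupler lying across it at (558, 193).

```bash
python3 - <<'E'
from h import *
a=cam('top')
P=cloud(a)
for r in range(150,232,4): print(r,P[r,230].round(1),P[r,280].round(1))
print(a['image'][[216,220,224,226,228],244].tolist(), P[[216,220,222,224,226,228],244].round(1).tolist())
# coupler: bright pixels
u0,v0=372,200
im=a['image'].astype(int)
s=(im[...,0]>180)&(im[...,2]>150);s[:, :374]=0;s[:,405:]=0;s[:200]=0;s[225:]=0
z=P[...,2];v,u=np.nonzero(s);print(len(v));S=world(a,u,v,15.);print(rect(S[:,:2]),S.mean(0))
s2=(z>9)&(abs(P[...,0]-511)<40)&(abs(P[...,1]+226)<35);S=P[s2];print(len(S),S.mean(0),rect(S[:,:2]),z[s2].max())
E
```

```text
150 [6.741e+02 1.834e+02 6.000e-01] [675.4  54.6  -2. ]
154 [645.7 162.8 113.4] [664.1  54.1   3.2]
158 [632.7 158.3 137.3] [633.8  44.7 134.3]
162 [623.7 158.4 135.8] [623.8  44.2 139.9]
166 [614.9 158.8 132.9] [615.4  44.5 134.6]
170 [605.9 158.8 131.9] [606.7  44.6 131.3]
174 [597.2 159.5 127. ] [598.1  44.9 125.7]
178 [588.6 160.2 122.1] [589.4  45.1 121.6]
182 [579.8 161.  116.9] [580.2  45.1 120.6]
186 [570.8 161.3 114.2] [571.7  45.5 112.9]
190 [562.1 162.6 106.3] [562.9  45.9 106.2]
194 [552.8 162.5 105.7] [553.5  45.7 106.8]
198 [543.6 162.9 102.6] [544.4  45.9 102.5]
202 [534.7 164.2  94.3] [535.6  46.5  93.5]
206 [525.6 165.4  87. ] [526.2  46.5  91. ]
210 [516.3 166.1  81.9] [516.8  46.5  89.8]
214 [509.  180.3   1.4] [510.   52.8  -2.3]
218 [498.8 180.7  -1.6] [499.6  52.4   1.9]
222 [488.6 180.4  -0.7] [489.5  52.3   0.8]
226 [478.3 166.9  73.7] [479.3  52.4  -1. ]
230 [4.682e+02 1.799e+02 2.000e-01] [469.1  52.3  -1.6]
[[105, 100, 91], [106, 99, 91], [44, 42, 41], [40, 38, 38], [47, 45, 46]] [[504.1, 144.0, 4.2], [493.9, 144.0, 3.4], [488.8, 144.4, 0.2], [483.7, 144.2, 0.6], [478.5, 132.8, 77.9], [473.8, 132.2, 81.5]]
107
((510.050048828125, -227.7451629638672), (16.8281192779541, 48.77062225341797), 11.636466026306152) [ 510.17210878 -227.29894309   15.        ]
111 [ 510.86681723 -224.70596923   16.23301549] ((511.0799560546875, -225.696044921875), (15.727225303649902, 49.06166076660156), 5.507936000823975) 21.65215696614223
```

Request:
{"api": "arm_command", "payload": {
  "claw": [-1,-1,-1,-1,-1,-1,-1,-1,-1,-1],
  "offset": [
    [0,0.12,0],
    [0,0.24,0],
    [0,0.36,0],
    [0,0.48,0],
    [0,0.6,0],
    [0,0.72,0],
    [0,0.84,0],
    [0,0.96,0],
    [0,1,0],
    [0,1,0]
  ],
  "yaw": [0,0,0,0,0,0,0,0,0,0]
}}

```text
time_s: 1.08
tcp_pos: [347.7, -853.4, 224.1]
tool_rot: [0.003, 0.983, 0.184, 0.005]
ft_force: [-2.0, -0.5, -0.5]
gripper_width: 85.4
finger_force: 0.0
```

```bash
python3 - <<'E'
from h import *
s=state();print(s['time_s'],s['joint_positions'].round(3),s['tcp_pos'],s['tool_rot'])
E
```

```text
1.0833 [ 1.063  1.239  0.588  0.297 -0.563  1.645  0.024] [ 347.67365206 -853.37704222  224.08742119] [0.00285078 0.98299936 0.18351912 0.00498556]
```

Request:
{"api": "arm_command", "payload": {
  "claw": [-1,-1,-1,-1,-1,-1],
  "offset": [
    [0,0.14,0],
    [0,0.28,0],
    [0,0.42,0],
    [0,0.56,0],
    [0,0.7,0],
    [0,0.8,0]
  ],
  "yaw": [0,0,0,0,0,0]
}}

```text
time_s: 1.58
tcp_pos: [351.0, -875.0, 202.8]
tool_rot: [0.022, 0.983, 0.183, 0.007]
ft_force: [0.0, 0.8, 0.2]
gripper_width: 85.4
finger_force: 0.0
```

```bash
python3 - <<'E'
from h import *
s=state();print(s['time_s'],s['joint_positions'].round(3),s['tcp_pos'],s['tool_rot'])
E
```

```text
1.5833 [ 1.046  1.352  1.258  0.245 -1.225  1.664  0.077] [ 351.03035216 -875.03561713  202.80222076] [0.02185262 0.98289378 0.18274789 0.0067441 ]
```

Request:
{"api": "arm_command", "payload": {
  "claw": [-1,-1,-1,-1,-1,-1,-1,-1,-1,-1],
  "offset": [
    [0,-0.13,0],
    [0,-0.26,0],
    [0,-0.39,0],
    [0,-0.52,0],
    [0,-0.65,0],
    [0,-0.78,0],
    [0,-0.9,0],
    [0,-1,0],
    [0,-1,0],
    [0,-1,0]
  ],
  "yaw": [0,0,0,0,0,0,0,0,0,0]
}}

```text
time_s: 2.42
tcp_pos: [238.7, -587.8, 189.4]
tool_rot: [0.018, 0.983, 0.18, 0.008]
ft_force: [0.3, -0.3, -1.3]
gripper_width: 84.9
finger_force: 0.0
```

```bash
python3 - <<'E'
from h import *
s=state();print(s['time_s'],s['joint_positions'].round(3),s['tcp_pos'],s['tool_rot'])
E
```

```text
2.4167 [ 0.377  0.921  1.254  1.699 -0.958  1.217  0.66 ] [ 238.65608048 -587.79894882  189.38817086] [0.01774826 0.983485   0.17995226 0.00771002]
```

```bash
cat >> h.py <<'E'
from scipy.spatial.transform import Rotation as R
def rot(q): return R.from_quat([q[1],q[2],q[3],q[0]])
def plan(*wp):
    """waypoints (x,y,z,angle of tool y in world deg or None): TCP targets -> offset/yaw shares per call"""
    s=state(); p=np.array(s['tcp_pos']); r=rot(s['tool_rot'])
    M=r.as_matrix(); print('t',round(s['time_s'],2),'tcp',p.round(1),'y ang',np.degrees(np.arctan2(M[1,1],M[0,1])).round(1),'z',M[:,2].round(3),'q',np.round(s['joint_positions'],2))
    for x,y,z,a in wp:
        M=r.as_matrix(); t=np.array([x,y,z],float); off=M.T@(t-p)/300
        if a is None: yaw=0
        else:
            d=M.T@[np.cos(np.radians(a)),np.sin(np.radians(a)),0]; yaw=-np.arctan2(d[0],d[1])
        yaw=(yaw+np.pi)%(2*np.pi)-np.pi
        n=max(np.linalg.norm(t-p)/41.7,abs(np.degrees(yaw))/7.16)
        print('off',off.round(3).tolist(),'yaw',round(yaw/np.pi,3),'rows',round(n,1))
        p=t; r=r*R.from_rotvec([0,0,yaw])
E
python3 - <<'E'
from h import *
plan((400,-420,150,-30),(510.5,-226,110,7),(510.5,-226,4,7))
E
```

```text
t 2.42 tcp [ 238.7 -587.8  189.4] y ang -69.3 z [ 0.022 -0.032 -0.999] q [ 0.38  0.92  1.25  1.7  -0.96  1.22  0.66]
off [0.7, -0.337, 0.125] yaw -0.218 rows 5.7
off [0.746, -0.009, 0.12] yaw -0.206 rows 5.4
off [0.012, -0.006, 0.353] yaw 0.0 rows 2.5
```

Request:
{"api": "arm_command", "payload": {
  "claw": [-0.5,-0.3,-0.1,0,0,0],
  "offset": [
    [0.7,-0.337,0.125],
    [0.7,-0.337,0.125],
    [0.7,-0.337,0.125],
    [0.7,-0.337,0.125],
    [0.7,-0.337,0.125],
    [0.7,-0.337,0.125]
  ],
  "yaw": [-0.218,-0.218,-0.218,-0.218,-0.218,-0.218],
  "squeeze": 30
}}

```text
time_s: 2.92
tcp_pos: [406.6, -424.0, 149.7]
tool_rot: [0.023, 0.862, 0.507, 0.0]
ft_force: [0.3, -0.2, -0.3]
gripper_width: 42.6
finger_force: 0.0
```

Request:
{"api": "arm_command", "payload": {
  "claw": [0,0,0,0,0,0,0,0],
  "offset": [
    [0.746,-0.009,0.12],
    [0.746,-0.009,0.12],
    [0.746,-0.009,0.12],
    [0.746,-0.009,0.12],
    [0.746,-0.009,0.12],
    [0.746,-0.009,0.12],
    [0.746,-0.009,0.12],
    [0.746,-0.009,0.12]
  ],
  "yaw": [-0.206,-0.206,-0.206,-0.206,-0.206,-0.206,-0.206,-0.206]
}}

```text
time_s: 3.58
tcp_pos: [514.0, -232.7, 109.1]
tool_rot: [0.023, 0.659, 0.752, -0.008]
ft_force: [-0.7, -0.6, 0.6]
gripper_width: 42.8
finger_force: 0.0
```

```bash
python3 - <<'E'
from h import *
plan((510.5,-226,40,7),(510.5,-226,4,7))
print(state()['gripper_width'])
E
```

```text
t 3.58 tcp [ 514.  -232.7  109.1] y ang 7.6 z [ 0.024 -0.042 -0.999] q [-0.38  0.8   1.01  1.93 -0.87  0.88  1.21]
off [0.034, -0.013, 0.229] yaw 0.003 rows 1.7
off [0.005, -0.002, 0.12] yaw -0.0 rows 0.9
42.8458074499525
```

Request:
{"api": "arm_command", "payload": {
  "claw": [0,0,0,0],
  "offset": [
    [0.034,-0.013,0.229],
    [0.034,-0.013,0.229],
    [0.034,-0.013,0.229],
    [0.034,-0.013,0.229]
  ],
  "yaw": [0,0,0,0]
}}

```text
time_s: 3.92
tcp_pos: [508.7, -228.0, 39.9]
tool_rot: [0.022, 0.661, 0.75, -0.008]
ft_force: [0.2, -0.4, 1.1]
gripper_width: 42.5
finger_force: 0.0
```

```bash
python3 - <<'E'
from h import *
plan((510.5,-226,5,7))
E
```

```text
t 3.92 tcp [ 508.7 -228.    39.9] y ang 7.3 z [ 0.022 -0.042 -0.999] q [-0.31  0.88  0.9   1.96 -0.98  0.76  1.29]
off [0.011, 0.005, 0.116] yaw 0.001 rows 0.8
```

Request:
{"api": "arm_command", "payload": {
  "claw": [0,0,0,0.3,0.6,1,1,1,1],
  "offset": [
    [0.011,0.005,0.06],
    [0.011,0.005,0.117],
    [0.011,0.005,0.117],
    [0.011,0.005,0.117],
    [0.011,0.005,0.117],
    [0.011,0.005,0.117],
    [0.011,0.005,0.117],
    [0.011,0.005,0.117],
    [0.011,0.005,0.117]
  ],
  "yaw": [0,0,0,0,0,0,0,0,0]
}}

```text
time_s: 4.67
tcp_pos: [513.1, -225.4, 6.5]
tool_rot: [0.024, 0.66, 0.751, -0.007]
ft_force: [-1.8, -0.1, 5.2]
gripper_width: 15.1
finger_force: 31.4
```

```bash
python3 - <<'E'
from h import *
s=state();print(s['gripper_width'],s['finger_force'])
plan((510.5,-226,22,None),(512,-226,22,-90),(512,-226,6.5,None))
E
```

```text
15.098779343337112 31.39041781425476
t 4.67 tcp [ 513.1 -225.4    6.5] y ang 7.4 z [ 0.027 -0.042 -0.999] q [-0.28  0.92  0.84  1.96 -1.04  0.71  1.32]
off [-0.003, -0.008, -0.052] yaw 0.0 rows 0.4
off [-0.001, 0.005, 0.0] yaw 0.541 rows 13.6
off [-0.001, -0.002, 0.052] yaw 0.0 rows 0.4
```

Request:
{"api": "arm_command", "payload": {
  "claw": [1,1,1,1,1,1,1,1,1,1],
  "offset": [
    [-0.003,-0.008,-0.052],
    [-0.003,-0.008,-0.052],
    [-0.003,-0.008,-0.052],
    [-0.003,-0.008,-0.052],
    [-0.003,-0.008,-0.052],
    [-0.003,-0.008,-0.052],
    [-0.003,-0.008,-0.052],
    [-0.003,-0.008,-0.052],
    [-0.003,-0.008,-0.052],
    [-0.003,-0.008,-0.052]
  ],
  "yaw": [0,0.541,0.541,0.541,0.541,0.541,0.541,0.541,0.541,0.541]
}}

```text
time_s: 5.5
tcp_pos: [510.4, -224.7, 21.3]
tool_rot: [0.023, 0.96, 0.281, 0.007]
ft_force: [-0.3, 0.2, -0.2]
gripper_width: 15.1
finger_force: 30.7
```

```bash
python3 - <<'E'
from h import *
s=state();print(s['gripper_width'],s['finger_force'])
plan((512,-226,22,-90),(512,-226,6.5,None),(512,-226,120,None))
E
```

```text
15.145955116980291 30.682897567749023
t 5.5 tcp [ 510.4 -224.7   21.3] y ang -57.4 z [ 0.026 -0.041 -0.999] q [-0.4   1.04  1.05  1.97 -1.21  0.89  0.31]
off [0.002, 0.007, -0.002] yaw 0.181 rows 4.6
off [-0.001, -0.002, 0.052] yaw 0.0 rows 0.4
off [0.01, 0.015, -0.378] yaw 0.0 rows 2.7
```

Request:
{"api": "arm_command", "payload": {
  "claw": [1,1,1,1,1,1,1,1,1],
  "offset": [
    [0.002,0.007,0],
    [0.002,0.007,0],
    [0.002,0.007,0],
    [0.002,0.007,0],
    [0.002,0.007,0],
    [0.002,0.007,0.025],
    [0.002,0.007,0.05],
    [0.002,0.007,0.05],
    [0.002,0.007,0.05]
  ],
  "yaw": [0.181,0.181,0.181,0.181,0.181,0.181,0.181,0.181,0.181]
}}

```text
time_s: 6.25
tcp_pos: [513.0, -226.9, 5.7]
tool_rot: [0.02, 1.0, 0.004, 0.013]
ft_force: [2.3, 0.3, 3.5]
gripper_width: 15.1
finger_force: 32.6
```

Request:
{"api": "arm_command", "payload": {
  "claw": [0.5,0.3,0.1,0,0,0,0],
  "offset": [
    [0,0,0],
    [0,0,0],
    [0,0,0],
    [0,0,-0.1],
    [0,0,-0.3],
    [0,0,-0.45],
    [0,0,-0.5]
  ],
  "yaw": [0,0,0,0,0,0,0]
}}

```text
time_s: 6.83
tcp_pos: [507.2, -220.8, 156.3]
tool_rot: [0.021, 1.0, 0.003, 0.011]
ft_force: [-0.1, 0.3, 0.2]
gripper_width: 42.4
finger_force: 0.0
```

```bash
python3 - <<'E'
from h import *
s=state();print(s['gripper_width'],s['finger_force'])
plan((440,-60,170,-45),(478,134,150,0),(478,134,56,0))
E
```

```text
42.41449274553135 0.0
t 6.83 tcp [ 507.2 -220.8  156.3] y ang -89.7 z [ 0.023 -0.042 -0.999] q [-0.51  0.84  1.24  1.94 -0.92  1.04 -0.43]
off [-0.219, -0.535, -0.073] yaw -0.248 rows 6.2
off [0.548, -0.37, 0.042] yaw -0.25 rows 6.3
off [0.013, -0.007, 0.313] yaw -0.0 rows 2.3
```

Request:
{"api": "arm_command", "payload": {
  "claw": [0,0,0,0,0,0,0],
  "offset": [
    [-0.219,-0.535,-0.073],
    [-0.219,-0.535,-0.073],
    [-0.219,-0.535,-0.073],
    [-0.219,-0.535,-0.073],
    [-0.219,-0.535,-0.073],
    [-0.219,-0.535,-0.073],
    [-0.219,-0.535,-0.073]
  ],
  "yaw": [-0.248,-0.248,-0.248,-0.248,-0.248,-0.248,-0.248]
}}

```text
time_s: 7.42
tcp_pos: [440.5, -58.2, 168.7]
tool_rot: [0.023, 0.922, 0.386, 0.004]
ft_force: [0.3, -1.1, 0.3]
gripper_width: 42.8
finger_force: 0.0
```

Request:
{"api": "arm_command", "payload": {
  "claw": [0,0,0,0,0,0,0,0,0],
  "offset": [
    [0.548,-0.37,0.042],
    [0.548,-0.37,0.042],
    [0.548,-0.37,0.042],
    [0.548,-0.37,0.042],
    [0.548,-0.37,0.042],
    [0.548,-0.37,0.042],
    [0.548,-0.37,0.042],
    [0.548,-0.37,0.042],
    [0.548,-0.37,0.042]
  ],
  "yaw": [-0.25,-0.25,-0.25,-0.25,-0.25,-0.25,-0.25,-0.25,-0.25]
}}

```text
time_s: 8.17
tcp_pos: [479.2, 133.4, 149.0]
tool_rot: [0.023, 0.709, 0.705, -0.006]
ft_force: [0.2, -0.4, -0.5]
gripper_width: 42.5
finger_force: 0.0
```

```bash
python3 - <<'E'
from h import *
plan((478,134,110,0),(478,134,56,0))
b=cam('side');P=cloud(b);im=b['image'].astype(int)
s=(im.max(2)<60)&(abs(P[...,2]-70)<20)&(abs(P[...,0]-478)<30)&(abs(P[...,1]-134)<50)
S=P[s];print(len(S),S.mean(0),S.min(0),S.max(0))
cv2.imwrite('pics/d.png',cv2.resize(b['image'][150:320,170:390],None,fx=3,fy=3)[:,:,::-1])
E
```

```text
t 8.17 tcp [479.2 133.4 149. ] y ang -0.2 z [ 0.024 -0.041 -0.999] q [-1.1   0.56  0.92  2.05 -0.56  0.8   0.15]
off [0.007, -0.007, 0.13] yaw -0.002 rows 0.9
off [0.007, -0.004, 0.18] yaw 0.0 rows 1.3<stdin>:5: RuntimeWarning: Mean of empty slice.
  ret = um.true_divide(
Traceback (most recent call last):
ValueError: zero-size array to reduction operation minimum which has no identity
```

Request:
{"api": "arm_command", "payload": {
  "claw": [0.3,0.3,0.3,0.3,0.3,0.3],
  "offset": [
    [0.007,-0.005,0.06],
    [0.007,-0.007,0.13],
    [0.007,-0.007,0.18],
    [0.007,-0.007,0.24],
    [0.014,-0.011,0.31],
    [0.014,-0.011,0.31]
  ],
  "yaw": [0,0,0,0,0,0]
}}

```text
time_s: 8.72
tcp_pos: [475.9, 133.8, 53.3]
tool_rot: [0.022, 0.708, 0.706, -0.008]
ft_force: [-1.4, 0.2, -0.2]
gripper_width: 30.0
finger_force: 0.0
```

Request:
{"api": "arm_command", "payload": {
  "claw": [0.5,0.7,0.9,1,1],
  "offset": [
    [0,0,0],
    [0,0,0],
    [0,0,0],
    [0,0,0],
    [0,0,0]
  ],
  "yaw": [0,0,0,0,0],
  "squeeze": 25
}}

```text
time_s: 9.13
tcp_pos: [477.5, 134.5, 56.5]
tool_rot: [0.023, 0.707, 0.707, -0.006]
ft_force: [-3.8, -1.9, -1.5]
gripper_width: 7.9
finger_force: 24.4
```

```bash
python3 - <<'E'
from h import *
b=cam('side')
cv2.imwrite('pics/d.png',cv2.resize(b['image'][130:320,170:390],None,fx=3,fy=3)[:,:,::-1])
plan((478,134,56,0))
E
```

```text
t 9.18 tcp [477.5 134.5  56.4] y ang -0.0 z [ 0.024 -0.041 -0.999] q [-0.96  0.69  0.74  2.09 -0.73  0.62  0.27]
off [-0.002, 0.002, 0.001] yaw -0.0 rows 0.0
```

View pics/d.png

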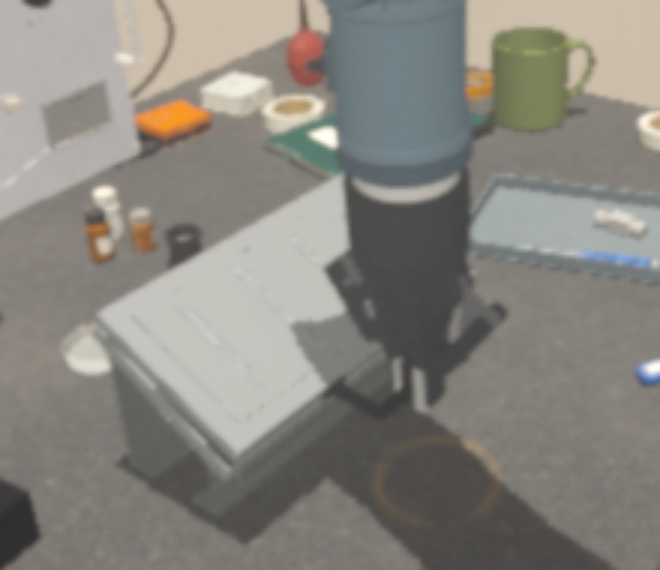

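The gripper is closed on the handle bar at about (400, 395) in the crop. The couplers in the tray are undisturbed, with f now turned, at (620, 222).

```bash
python3 - <<'E'
from h import *
s=state();p=s['tcp_pos'];M=rot(s['tool_rot']).as_matrix()
H=np.array([639,127]);b0=np.array([478,75.3]);r=np.linalg.norm(b0-H);f0=np.degrees(np.arctan2(*(b0-H)[::-1]))%360;print(r,f0)
prev=p
for seg in (np.linspace(f0,f0-47,9)[1:],np.linspace(f0-47,102.5,9)[1:]):
    st=prev
    for f in seg:
        b=H+r*np.array([np.cos(np.radians(f)),np.sin(np.radians(f))])
        t=p+np.array([b[0]-b0[0],-.015*(b[0]-b0[0]),b[1]-b0[1]])
        print(f.round(0),t.round(0),(M.T@(t-st)/300).round(3).tolist())
    prev=t
E
```

```text
169.09727969426356 197.80275996810903
192.0 [473. 135.  73.] [-0.002, -0.013, -0.056]
186.0 [470. 135.  90.] [-0.004, -0.021, -0.113]
180.0 [469. 135. 108.] [-0.007, -0.023, -0.171]
174.0 [470. 135. 125.] [-0.009, -0.019, -0.229]
168.0 [473. 135. 142.] [-0.011, -0.009, -0.285]
163.0 [477. 134. 159.] [-0.014, 0.007, -0.341]
157.0 [483. 134. 175.] [-0.016, 0.029, -0.395]
151.0 [491. 134. 191.] [-0.019, 0.055, -0.446]
145.0 [500. 134. 206.] [-0.002, 0.033, -0.049]
139.0 [511. 134. 220.] [-0.005, 0.071, -0.095]
133.0 [524. 134. 232.] [-0.007, 0.113, -0.137]
127.0 [538. 134. 244.] [-0.009, 0.16, -0.173]
121.0 [552. 133. 254.] [-0.011, 0.21, -0.205]
115.0 [568. 133. 262.] [-0.013, 0.263, -0.231]
109.0 [585. 133. 268.] [-0.015, 0.319, -0.252]
102.0 [602. 133. 273.] [-0.016, 0.377, -0.266]
```

Request:
{"api": "arm_command", "payload": {
  "claw": [1,1,1,1,1,1,1,1,1],
  "offset": [
    [-0.002,-0.013,-0.056],
    [-0.004,-0.021,-0.113],
    [-0.007,-0.023,-0.171],
    [-0.009,-0.019,-0.229],
    [-0.011,-0.009,-0.285],
    [-0.014,0.007,-0.341],
    [-0.016,0.029,-0.395],
    [-0.019,0.055,-0.446],
    [-0.019,0.055,-0.446]
  ],
  "yaw": [0,0,0,0,0,0,0,0,0],
  "squeeze": 20
}}

```text
time_s: 9.93
tcp_pos: [487.0, 134.2, 191.4]
tool_rot: [0.019, 0.707, 0.707, -0.009]
ft_force: [-18.6, -1.2, 8.9]
gripper_width: 8.1
finger_force: 24.3
```

Request:
{"api": "arm_command", "payload": {
  "claw": [1,1,1,1,1,1,1,1,1,1],
  "offset": [
    [-0.002,0.033,-0.049],
    [-0.005,0.071,-0.095],
    [-0.007,0.113,-0.137],
    [-0.009,0.16,-0.173],
    [-0.011,0.21,-0.205],
    [-0.013,0.263,-0.231],
    [-0.015,0.319,-0.252],
    [-0.016,0.377,-0.266],
    [-0.016,0.377,-0.266],
    [-0.016,0.377,-0.266]
  ],
  "yaw": [0,0,0,0,0,0,0,0,0,0]
}}

```text
time_s: 10.77
tcp_pos: [600.9, 131.8, 275.4]
tool_rot: [0.021, 0.708, 0.706, -0.007]
ft_force: [-16.1, -2.5, 20.0]
gripper_width: 8.2
finger_force: 26.8
```

```bash
python3 - <<'E'
from h import *
s=state();print(s['gripper_width'],s['ft_force'])
plan((602,133,273,None))
E
```

```text
8.244277189376952 [-16.11167557  -2.45610066  19.97147226]
t 10.77 tcp [600.9 131.8 275.4] y ang -0.1 z [ 0.02  -0.04  -0.999] q [-0.96  0.6   0.98  1.64 -0.49  1.17  0.12]
off [0.004, 0.004, 0.008] yaw 0.0 rows 0.1
```

Request:
{"api": "arm_command", "payload": {
  "claw": [0.6,0.2,0.2,0.2,0.2,0.2],
  "offset": [
    [0,0,0.01],
    [0,0,0.01],
    [0,0,0],
    [0,0,-0.1],
    [0,0,-0.25],
    [0,0,-0.3]
  ],
  "yaw": [0,0,0,0,0,0]
}}

```text
time_s: 11.27
tcp_pos: [601.9, 136.7, 367.7]
tool_rot: [0.025, 0.707, 0.707, -0.003]
ft_force: [0.5, -1.8, 0.9]
gripper_width: 34.3
finger_force: 0.0
```

Request:
{"api": "arm_command", "payload": {
  "claw": [0.2,0.2,0.2,0.2,0.2,0.2],
  "offset": [
    [0,-0.1,-0.1],
    [0,-0.3,-0.1],
    [0,-0.4,-0.15],
    [0,-0.5,-0.2],
    [0,-0.55,-0.2],
    [0,-0.55,-0.2]
  ],
  "yaw": [0,0,0,0,0,0]
}}

```text
time_s: 11.77
tcp_pos: [431.7, 140.1, 419.7]
tool_rot: [0.019, 0.705, 0.709, -0.003]
ft_force: [-0.7, -0.6, -0.3]
gripper_width: 34.0
finger_force: 0.0
```

```bash
python3 - <<'E'
from h import *
plan()
b=cam('side');a=cam('top')
x=cv2.resize(b['image'][100:300,170:390],None,fx=2.5,fy=2.5);y=cv2.resize(a['image'][130:250,180:310],None,fx=2,fy=2)
o=np.zeros((500,550+260,3),np.uint8);o[:500,:550]=x;o[:240,550:]=y
cv2.imwrite('pics/e.png',o[:,:800,::-1]);np.savez('e.npz',**{k+'a':a[k] for k in a},**{k+'b':b[k] for k in b})
E
```

```text
t 11.77 tcp [431.7 140.1 419.7] y ang 0.3 z [ 0.023 -0.03  -0.999] q [-1.64 -0.06  1.18  1.81  0.09  1.35 -0.47]
```

View pics/e.png

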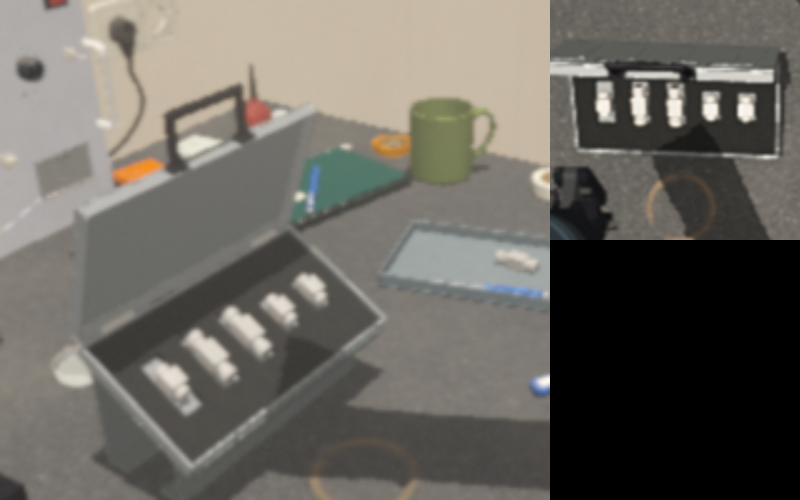

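Lid is fully open. In the side crop the leftmost recess, long_1 at (170, 382), holds a short coupler with bare liner showing at both ends. The next two hold longs and the two right recesses hold shorts.

```bash
python3 - <<'E'
from h import *
e=np.load('e.npz');c30,s30=np.cos(np.pi/6),.5
H=np.array([639,132.5,127.]);X=np.array([c30,-.015*c30,s30]);Y=np.array([.015,1,0]);N=np.array([-s30,.015*s30,c30])
O=H-65*X-14*N; print('O',O.round(1))
for k,(v0,v1,u0,u1) in dict(a=(166,200,195,285),b=(195,275,220,310)).items():
    d={n[:-1]:e[n] for n in e.files if n.endswith(k)}
    im=d['image'].astype(int);m=np.zeros((400,640),np.uint8);m[v0:v1,u0:u1]=(im[v0:v1,u0:u1].min(2)>(150 if k=='a' else 140))
    n,l,st,ce=cv2.connectedComponentsWithStats(m)
    for i in range(1,n):
        if st[i,4]<12: continue
        vv,uu=np.nonzero(l==i)
        u=cv2.undistortPoints(np.stack([uu,vv],-1).astype(float).reshape(-1,1,2),d['K'],d['dist_coeffs']).reshape(-1,2)
        T=d['cam_to_world'];r=np.c_[u[:,0],-u[:,1],-np.ones(len(u))]@T[:3,:3].T;o=T[:3,3]
        q=O+17*N; S=o+r*(((q-o)@N)/(r@N))[:,None]
        cx,cy=(S-O)@X,(S-O)@Y
        print(k,st[i,4],'px',ce[i].round(1),'case x %.1f..%.1f mean %.1f  y %.1f..%.1f mean %.1f'%(cx.min(),cx.max(),cx.mean(),cy.min(),cy.max(),cy.mean()))
    # rims: depth check of insert
    P=cloud(d)
    s=(im.max(2)<70)&(abs((P-O)@X)<55)&(abs((P-O)@Y)<110)&(abs((P-O)@N-10)<12);Q=P[s];print('insert',s.sum(),((Q-O)@N).mean(),np.polyfit((Q-O)@X,(Q-O)@N,1))
E
```

```text
O [589.7 133.2  82.4]
a 28 px [201.5 166.5] case x 36.5..39.6 mean 38.1  y 79.9..110.4 mean 95.2
a 74 px [230.5 167. ] case x 35.2..41.4 mean 38.3  y -1.3..56.8 mean 27.7
a 139 px [269.4 167.7] case x 32.9..43.7 mean 38.6  y -96.5..-24.5 mean -62.6
a 120 px [206.7 180.2] case x -21.9..27.1 mean 3.5  y 76.5..95.6 mean 85.9
a 119 px [224.3 182.2] case x -26.4..28.1 mean -0.8  y 36.5..54.5 mean 44.7
a 123 px [242.  182.7] case x -25.5..26.2 mean -1.2  y -5.3..12.2 mean 2.9
a 88 px [259.9 182.5] case x -16.6..17.3 mean 0.4  y -47.1..-32.1 mean -39.2
a 93 px [277.6 183.5] case x -18.1..15.8 mean -1.3  y -89.2..-72.3 mean -81.1
insert 2014 11.271244238808611 [2.25719464e-03 1.13100661e+01]
b 23 px [303.  206.6] case x -20.3..27.2 mean 0.9  y -118.4..-115.2 mean -116.8
b 91 px [294.4 214.4] case x -20.1..11.4 mean -3.1  y -93.9..-70.4 mean -81.1
b 97 px [281.9 222.7] case x -19.1..12.6 mean -2.5  y -50.1..-26.4 mean -38.5
b 163 px [268.3 231.4] case x -26.0..23.0 mean -1.3  y -7.5..14.5 mean 3.7
b 172 px [254.  240.9] case x -25.5..23.1 mean -0.9  y 33.8..56.0 mean 45.5
b 189 px [238.5 252.4] case x -30.2..20.2 mean -2.5  y 76.7..99.5 mean 89.2
b 46 px [227.4 266. ] case x -33.2..10.5 mean -12.2  y 123.8..127.8 mean 125.7
insert 1076 10.283224464420583 [4.04403022e-04 1.02712415e+01]
```

```bash
python3 - <<'E'
from h import *
e=np.load('e.npz')
x=cv2.resize(e['imageb'][228:275,215:265],(500,470),interpolation=0);y=cv2.resize(e['imagea'][162:200,195:220],(300,456),interpolation=0)
o=np.zeros((470,800,3),np.uint8);o[:,:500]=x;o[:456,500:]=y
cv2.imwrite('pics/f.png',o[:,:,::-1])
E
```

```text
(no output)
```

View pics/f.png

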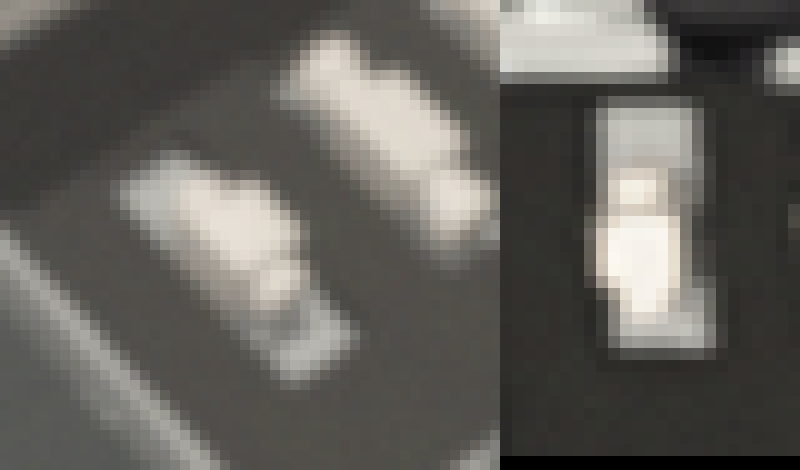

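Short coupler confirmed in long_1, roughly centred. Next I'll push upward toward the reach limit and see how the tool tilts.

Request:
{"api": "arm_command", "payload": {
  "claw": [0,0,0,0,0,0],
  "offset": [
    [0,0,-0.13],
    [0,0,-0.26],
    [0,0,-0.39],
    [0,0,-0.52],
    [0,0,-0.65],
    [0,0,-0.65]
  ],
  "yaw": [0,0,0,0,0,0]
}}

```text
time_s: 12.37
tcp_pos: [431.4, 149.2, 619.4]
tool_rot: [0.026, 0.707, 0.707, -0.002]
ft_force: [0.3, 0.8, -0.8]
gripper_width: 42.5
finger_force: 0.0
```

```bash
python3 - <<'E'
from h import *
plan()
E
```

```text
t 12.37 tcp [431.4 149.2 619.4] y ang 0.0 z [ 0.034 -0.04  -0.999] q [-1.64 -0.04  1.15  1.36  0.09  1.79 -0.47]
```

Request:
{"api": "arm_command", "payload": {
  "claw": [0,0,0,0,0],
  "offset": [
    [0,0,-0.13],
    [0,0,-0.26],
    [0,0,-0.39],
    [0,0,-0.52],
    [0,0,-0.55]
  ],
  "yaw": [0,0,0,0,0]
}}

```text
time_s: 12.78
tcp_pos: [433.7, 152.0, 688.9]
tool_rot: [0.035, 0.707, 0.706, 0.015]
ft_force: [0.3, -0.8, -0.4]
gripper_width: 42.8
finger_force: 0.0
```

```bash
python3 - <<'E'
from h import *
plan()
E
```

```text
t 12.78 tcp [433.7 152.  688.9] y ang -0.1 z [ 0.07  -0.028 -0.997] q [-1.65  0.03  1.26  1.17  0.02  1.91 -0.38]
```

Request:
{"api": "arm_command", "payload": {
  "claw": [0,0,0,0,0,0,0,0],
  "offset": [
    [0,0,-0.2],
    [0,0,-0.4],
    [0,0,-0.6],
    [0,0,-0.8],
    [0,0,-1],
    [0,0,-1],
    [0,0,-1],
    [0,0,-1]
  ],
  "yaw": [0,0,0,0,0,0,0,0]
}}

```text
time_s: 13.45
tcp_pos: [443.2, 157.5, 710.6]
tool_rot: [0.043, 0.705, 0.707, 0.038]
ft_force: [0.3, 0.2, 0.3]
gripper_width: 42.7
finger_force: 0.0
```

```bash
python3 - <<'E'
from h import *
plan()
E
```

```text
t 13.45 tcp [443.2 157.5 710.6] y ang 0.2 z [ 0.114 -0.007 -0.993] q [-1.61  0.06  1.26  1.11 -0.01  1.91 -0.36]
```

Request:
{"api": "arm_command", "payload": {
  "claw": [0,0,0,0,0,0,0,0],
  "offset": [
    [0,0.6,-1],
    [0,0.6,-1],
    [0,0.6,-1],
    [0,0.6,-1],
    [0,0.6,-1],
    [0,0.6,-1],
    [0,0.6,-1],
    [0,0.6,-1]
  ],
  "yaw": [0,0,0,0,0,0,0,0]
}}

```text
time_s: 14.12
tcp_pos: [516.0, 146.3, 728.5]
tool_rot: [0.056, 0.704, 0.706, 0.06]
ft_force: [0.1, 0.6, 0.2]
gripper_width: 42.8
finger_force: 0.0
```

```bash
python3 - <<'E'
from h import *
plan()
E
```

```text
t 14.12 tcp [516.  146.3 728.5] y ang 0.1 z [ 0.164  0.006 -0.986] q [-0.87  0.19  0.66  0.92 -0.09  1.91 -0.26]
```

Request:
{"api": "arm_command", "payload": {
  "claw": [0,0,0,0,0,0,0,0,0,0],
  "offset": [
    [0,0.4,-1],
    [0,0.4,-1],
    [0,0.4,-1],
    [0,0.4,-1],
    [0,0.4,-1],
    [0,0.4,-1],
    [0,0.4,-1],
    [0,0.4,-1],
    [0,0.4,-1],
    [0,0.4,-1]
  ],
  "yaw": [0,0,0,0,0,0,0,0,0,0]
}}

```text
time_s: 14.95
tcp_pos: [534.1, 130.3, 751.6]
tool_rot: [0.07, 0.701, 0.704, 0.083]
ft_force: [0.1, 0.2, 0.1]
gripper_width: 42.6
finger_force: 0.0
```

```bash
python3 - <<'E'
from h import *
plan()
E
```

```text
t 14.95 tcp [534.1 130.3 751.6] y ang 0.1 z [ 0.215  0.018 -0.976] q [-0.77  0.2   0.61  0.85 -0.1   1.91 -0.22]
```

Request:
{"api": "arm_command", "payload": {
  "claw": [0,0,0,0,0,0,0,0,0],
  "offset": [
    [0,0.4,-1],
    [0,0.4,-1],
    [0,0.4,-1],
    [0,0.4,-1],
    [0,0.4,-1],
    [0,0.4,-1],
    [0,0.4,-1],
    [0,0.4,-1],
    [0,0.4,-1]
  ],
  "yaw": [0,0,0,0,0,0,0,0,0]
}}

```text
time_s: 15.7
tcp_pos: [539.3, 114.3, 776.4]
tool_rot: [0.085, 0.699, 0.702, 0.104]
ft_force: [0.4, -0.4, 1.0]
gripper_width: 42.7
finger_force: 0.0
```

```bash
python3 - <<'E'
from h import *
plan((450,200,400,45),(450,219,240,90))
E
```

```text
t 15.7 tcp [539.3 114.3 776.4] y ang 0.1 z [ 0.265  0.028 -0.964] q [-0.73  0.2   0.6   0.8  -0.1   1.91 -0.2 ]
off [0.254, -0.619, 1.138] yaw -0.254 rows 9.5
off [0.135, -0.064, 0.516] yaw -0.245 rows 6.2
```

```bash
python3 - <<'E'
from h import *
plan((475,190,510,45),(540,215.5,243,90),(571,219,129,90),(580.5,220,95,90))
E
```

```text
t 15.7 tcp [539.3 114.3 776.4] y ang 0.1 z [ 0.265  0.028 -0.964] q [-0.73  0.2   0.6   0.8  -0.1   1.91 -0.2 ]
off [0.23, -0.442, 0.806] yaw -0.254 rows 6.8
off [0.061, 0.024, 0.918] yaw -0.245 rows 6.6
off [0.001, 0.001, 0.394] yaw 0.0 rows 2.8
off [-0.0, 0.0, 0.118] yaw 0.0 rows 0.8
```

Request:
{"api": "arm_command", "payload": {
  "claw": [0.3,0.3,0.3,0.3,0.3,0.3,0.3,0.3],
  "offset": [
    [0.23,-0.442,0.806],
    [0.23,-0.442,0.806],
    [0.23,-0.442,0.806],
    [0.23,-0.442,0.806],
    [0.23,-0.442,0.806],
    [0.23,-0.442,0.806],
    [0.23,-0.442,0.806],
    [0.23,-0.442,0.806]
  ],
  "yaw": [-0.254,-0.254,-0.254,-0.254,-0.254,-0.254,-0.254,-0.254]
}}

```text
time_s: 16.37
tcp_pos: [470.0, 190.6, 502.2]
tool_rot: [0.115, 0.368, 0.921, 0.058]
ft_force: [-2.0, 0.9, -0.7]
gripper_width: 29.8
finger_force: 0.0
```

Request:
{"api": "arm_command", "payload": {
  "claw": [0.3,0.3,0.3,0.3,0.3,0.3,0.3,0.3],
  "offset": [
    [0.061,0.024,0.918],
    [0.061,0.024,0.918],
    [0.061,0.024,0.918],
    [0.061,0.024,0.918],
    [0.061,0.024,0.918],
    [0.061,0.024,0.918],
    [0.061,0.024,0.918],
    [0.061,0.024,0.918]
  ],
  "yaw": [-0.245,-0.245,-0.245,-0.245,-0.245,-0.245,-0.245,-0.245]
}}

```text
time_s: 17.03
tcp_pos: [540.2, 214.8, 239.5]
tool_rot: [0.132, -0.0, 0.991, 0.012]
ft_force: [-1.2, -0.4, -0.2]
gripper_width: 30.2
finger_force: 0.0
```

```bash
python3 - <<'E'
from h import *
plan((571,219,129,90),(580.5,220,95,90))
print(state()['gripper_width'])
E
```

```text
t 17.03 tcp [540.2 214.8 239.5] y ang 90.2 z [ 0.261  0.023 -0.965] q [-0.85  0.29  0.4   1.96 -0.02  0.67  1.1 ]
off [-0.003, 0.005, 0.382] yaw -0.001 rows 2.8
off [-0.001, 0.001, 0.118] yaw 0.0 rows 0.8
30.178085626151447
```

Request:
{"api": "arm_command", "payload": {
  "claw": [0.3,0.3,0.3,0.3,0.3],
  "offset": [
    [-0.003,0.005,0.13],
    [-0.003,0.005,0.26],
    [-0.003,0.005,0.38],
    [-0.003,0.005,0.38],
    [-0.003,0.005,0.38]
  ],
  "yaw": [0,0,0,0,0]
}}

```text
time_s: 17.45
tcp_pos: [572.8, 220.5, 134.7]
tool_rot: [0.134, 0.0, 0.991, 0.014]
ft_force: [0.5, -0.4, 1.4]
gripper_width: 30.0
finger_force: 0.0
```

```bash
python3 - <<'E'
from h import *
plan((580.5,220,95,90));print(state()['ft_force'])
b=cam('side')
cv2.imwrite('pics/g.png',cv2.resize(b['image'][130:300,170:360],None,fx=3,fy=3)[:,:,::-1])
E
```

```text
t 17.45 tcp [572.8 220.5 134.7] y ang 90.2 z [ 0.266  0.028 -0.964] q [-0.75  0.5   0.33  1.96 -0.13  0.45  1.19]
off [0.01, -0.005, 0.134] yaw -0.001 rows 1.0
[ 0.5024869  -0.36535567  1.41284203]
```

View pics/g.png

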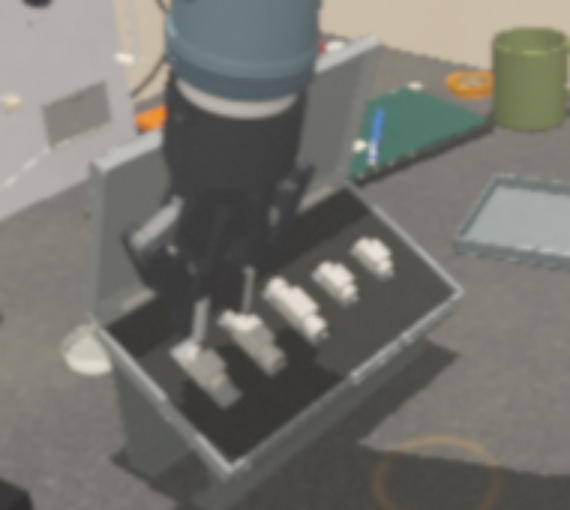

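The fingers, at (200, 325) and (250, 285) in the crop, straddle the leftmost coupler from above. They are clear of the lid and the neighbouring coupler.

Request:
{"api": "arm_command", "payload": {
  "claw": [0.3,0.3,0.3,0.3],
  "offset": [
    [0.01,-0.004,0.05],
    [0.01,-0.004,0.09],
    [0.01,-0.004,0.12],
    [0.01,-0.004,0.12]
  ],
  "yaw": [0,0,0,0]
}}

```text
time_s: 17.83
tcp_pos: [578.4, 220.6, 98.3]
tool_rot: [0.134, -0.001, 0.991, 0.014]
ft_force: [-0.5, 0.6, 0.3]
gripper_width: 30.0
finger_force: 0.0
```

```bash
python3 - <<'E'
from h import *
plan((580.5,220,95,90));print(state()['ft_force'])
E
```

```text
t 17.83 tcp [578.4 220.6  98.3] y ang 90.3 z [ 0.266  0.029 -0.964] q [-0.72  0.57  0.29  1.96 -0.15  0.38  1.22]
off [-0.004, -0.002, 0.012] yaw -0.001 rows 0.1
[-0.54171707  0.5659646   0.32349956]
```

Request:
{"api": "arm_command", "payload": {
  "claw": [0.3,0.5,0.7,1,1,1,1],
  "offset": [
    [-0.003,-0.002,0.01],
    [-0.003,-0.002,0.01],
    [-0.003,-0.002,0.01],
    [-0.003,-0.002,0.01],
    [-0.003,-0.002,0.01],
    [-0.003,-0.002,0.01],
    [-0.003,-0.002,0.01]
  ],
  "yaw": [0,0,0,0,0,0,0],
  "squeeze": 35
}}

```text
time_s: 18.42
tcp_pos: [580.1, 219.8, 96.1]
tool_rot: [0.134, -0.001, 0.991, 0.014]
ft_force: [-1.8, -0.7, 5.7]
gripper_width: 13.9
finger_force: 34.6
```

```bash
python3 - <<'E'
from h import *
s=state();print(s['ft_force'],s['gripper_width'],s['finger_force'])
p=s['tcp_pos'];z=rot(s['tool_rot']).as_matrix()[:,2]
q=p-z*150;plan(tuple(p+[-8,0,14])+(None,),tuple(q+[-8,0,0])+(None,))
E
```

```text
[-1.81941507 -0.71930151  5.72606157] 13.902407673850924 34.57773364149034
t 18.42 tcp [580.1 219.8  96.1] y ang 90.3 z [ 0.266  0.029 -0.963] q [-0.71  0.57  0.29  1.96 -0.15  0.38  1.22]
off [0.013, 0.001, -0.052] yaw 0.0 rows 0.4
off [0.012, -0.001, -0.455] yaw 0.0 rows 3.3
```

Request:
{"api": "arm_command", "payload": {
  "claw": [1,1,1,1,1,1,1],
  "offset": [
    [0.006,0,-0.026],
    [0.013,0.001,-0.052],
    [0.013,0,-0.12],
    [0.013,0,-0.22],
    [0.013,0,-0.33],
    [0.013,0,-0.45],
    [0.013,0,-0.46]
  ],
  "yaw": [0,0,0,0,0,0,0]
}}

```text
time_s: 19.0
tcp_pos: [540.6, 217.1, 233.6]
tool_rot: [0.137, -0.001, 0.99, 0.017]
ft_force: [0.7, 1.1, -0.3]
gripper_width: 14.2
finger_force: 34.2
```

```bash
python3 - <<'E'
from h import *
s=state();print(s['gripper_width'],s['finger_force'],s['ft_force'])
plan((480,80,260,10),(520,-110,200,-60),(578,-203,80,-90),(578,-203,10,-90))
b=cam('side')
cv2.imwrite('pics/h.png',cv2.resize(b['image'][100:300,170:380],None,fx=2.8,fy=2.8)[:,:,::-1])
E
```

```text
14.213392595173167 34.1773723019287 [ 0.72532528  1.09748586 -0.28115897]
t 19.0 tcp [540.6 217.1 233.6] y ang 90.3 z [ 0.272  0.034 -0.962] q [-0.87  0.3   0.42  1.97 -0.04  0.63  1.12]
off [0.169, -0.453, -0.155] yaw 0.444 rows 11.2
off [-0.644, -0.037, 0.207] yaw 0.394 rows 9.9
off [-0.089, 0.321, 0.427] yaw 0.161 rows 4.0
off [-0.064, 0.008, 0.224] yaw 0.0 rows 1.7
```

View pics/h.png

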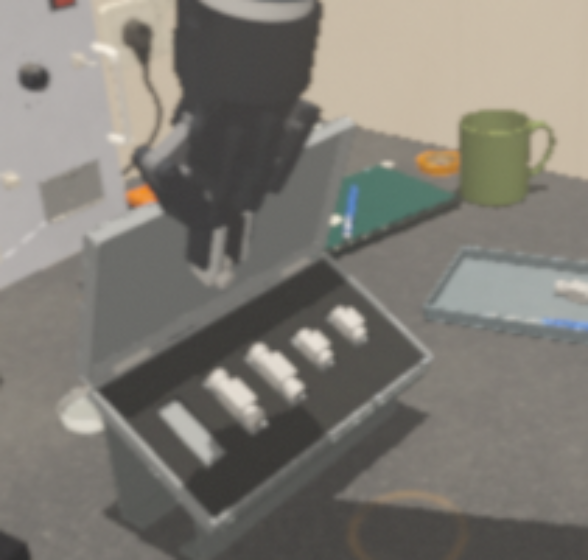

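The short coupler is held at (225, 270) and long_1 is empty. On to the tray with a half turn.

Request:
{"api": "arm_command", "payload": {
  "claw": [1,1,1,1,1,1,1,1,1,1],
  "offset": [
    [0.169,-0.453,-0.155],
    [0.169,-0.453,-0.155],
    [0.169,-0.453,-0.155],
    [0.169,-0.453,-0.155],
    [0.169,-0.453,-0.155],
    [0.169,-0.453,-0.155],
    [0.169,-0.453,-0.155],
    [0.169,-0.453,-0.155],
    [0.169,-0.453,-0.155],
    [0.169,-0.453,-0.155]
  ],
  "yaw": [0.4,0.4,0.4,0.4,0.4,0.4,0.4,0.4,0.4,0.4]
}}

```text
time_s: 19.88
tcp_pos: [478.0, 78.7, 254.1]
tool_rot: [0.1, 0.582, 0.802, 0.09]
ft_force: [-1.0, -0.1, -0.4]
gripper_width: 14.1
finger_force: 34.2
```

```bash
python3 - <<'E'
from h import *
s=state();print(s['gripper_width'],s['finger_force'])
plan((520,-110,180,-53),(582,-200,80,-90),(582,-200,20,-90))
E
```

```text
14.140048130979011 34.21611968893558
t 19.88 tcp [478.   78.7 254.1] y ang 18.6 z [ 0.264  0.028 -0.964] q [-0.89  0.07  0.64  2.18 -0.    0.64  0.06]
off [-0.627, -0.129, 0.258] yaw 0.4 rows 10.1
off [-0.092, 0.317, 0.368] yaw 0.199 rows 5.0
off [-0.053, 0.005, 0.193] yaw 0.0 rows 1.4
```

Request:
{"api": "arm_command", "payload": {
  "claw": [1,1,1,1,1,1,1,1,1,1],
  "offset": [
    [-0.627,-0.129,0.258],
    [-0.627,-0.129,0.258],
    [-0.627,-0.129,0.258],
    [-0.627,-0.129,0.258],
    [-0.627,-0.129,0.258],
    [-0.627,-0.129,0.258],
    [-0.627,-0.129,0.258],
    [-0.627,-0.129,0.258],
    [-0.627,-0.129,0.258],
    [-0.627,-0.129,0.258]
  ],
  "yaw": [0.4,0.4,0.4,0.4,0.4,0.4,0.4,0.4,0.4,0.4]
}}

```text
time_s: 20.72
tcp_pos: [521.3, -109.8, 180.1]
tool_rot: [0.028, 0.941, 0.31, 0.131]
ft_force: [-0.1, 0.1, -1.1]
gripper_width: 13.9
finger_force: 34.3
```

Request:
{"api": "arm_command", "payload": {
  "claw": [1,1,1,1,1,1,1],
  "offset": [
    [-0.092,0.317,0.368],
    [-0.092,0.317,0.368],
    [-0.092,0.317,0.368],
    [-0.092,0.317,0.368],
    [-0.092,0.317,0.368],
    [-0.092,0.317,0.368],
    [-0.092,0.317,0.368]
  ],
  "yaw": [0.2,0.2,0.2,0.2,0.2,0.2,0.2]
}}

```text
time_s: 21.3
tcp_pos: [584.6, -199.0, 80.3]
tool_rot: [-0.013, 0.991, 0.009, 0.133]
ft_force: [0.3, 0.4, -0.7]
gripper_width: 14.0
finger_force: 34.3
```

```bash
python3 - <<'E'
from h import *
s=state();print(s['gripper_width'],s['finger_force'],s['ft_force'])
plan((582,-200,20,-90))
b=cam('side')
cv2.imwrite('pics/i.png',cv2.resize(b['image'][130:250,310:430],None,fx=4,fy=4)[:,:,::-1])
E
```

```text
13.992573708362258 34.29813538212329 [ 0.29602721  0.36710019 -0.7422293 ]
t 21.3 tcp [ 584.6 -199.    80.3] y ang -88.8 z [ 0.263  0.028 -0.964] q [-0.21  0.71  0.71  1.97 -1.11  0.62 -0.3 ]
off [-0.062, 0.008, 0.191] yaw 0.005 rows 1.4
```

View pics/i.png

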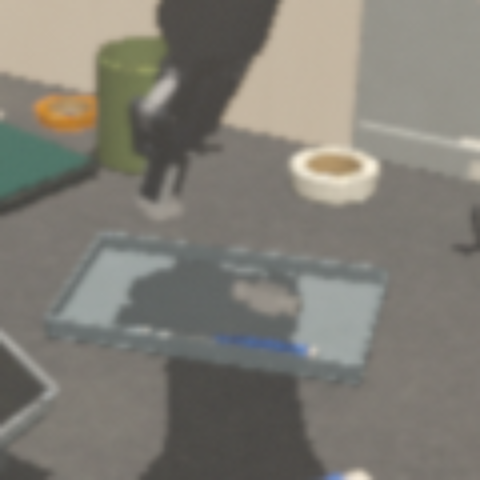

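The held coupler at (160, 207) looks level above the tray's far half, and f is at (265, 296).

Request:
{"api": "arm_command", "payload": {
  "claw": [1,1,1,1,1],
  "offset": [
    [-0.03,0.004,0.08],
    [-0.062,0.008,0.15],
    [-0.062,0.008,0.191],
    [-0.062,0.008,0.191],
    [-0.062,0.008,0.191]
  ],
  "yaw": [0,0,0,0,0]
}}

```text
time_s: 21.77
tcp_pos: [582.9, -199.6, 21.6]
tool_rot: [-0.014, 0.991, 0.009, 0.134]
ft_force: [0.2, -1.0, -0.1]
gripper_width: 14.3
finger_force: 34.3
```

```bash
python3 - <<'E'
from h import *
s=state();print(s['gripper_width'],s['finger_force'],s['ft_force'])
plan((582,-200,17,-90),(582,-200,14,-90))
E
```

```text
14.254696293985862 34.30144036654383 [ 0.2360508  -0.95076506 -0.09210642]
t 21.77 tcp [ 582.9 -199.6   21.6] y ang -88.8 z [ 0.266  0.029 -0.964] q [-0.11  0.79  0.58  1.98 -1.24  0.52 -0.17]
off [-0.007, 0.002, 0.014] yaw 0.004 rows 0.1
off [-0.003, 0.0, 0.01] yaw 0.0 rows 0.1
```

Request:
{"api": "arm_command", "payload": {
  "claw": [1,1,1],
  "offset": [
    [-0.007,0.002,0.014],
    [-0.01,0.002,0.02],
    [-0.01,0.002,0.02]
  ],
  "yaw": [0,0,0]
}}

```text
time_s: 22.02
tcp_pos: [582.3, -200.9, 15.4]
tool_rot: [-0.013, 0.991, 0.008, 0.135]
ft_force: [0.1, -0.5, 2.2]
gripper_width: 14.3
finger_force: 34.6
```

```bash
python3 - <<'E'
from h import *
s=state();print(s['gripper_width'],s['finger_force'],s['ft_force'])
plan((582,-200,14,-90))
E
```

```text
14.272059517981731 34.56297794356942 [ 0.07055319 -0.48894871  2.20643436]
t 22.02 tcp [ 582.3 -200.9   15.4] y ang -88.9 z [ 0.267  0.028 -0.963] q [-0.09  0.79  0.55  1.98 -1.25  0.51 -0.15]
off [-0.002, -0.003, 0.004] yaw 0.004 rows 0.1
```

Request:
{"api": "arm_command", "payload": {
  "claw": [1,1],
  "offset": [
    [-0.002,-0.001,0.006],
    [-0.002,-0.001,0.007]
  ],
  "yaw": [0,0]
}}

```text
time_s: 22.18
tcp_pos: [582.7, -200.8, 14.9]
tool_rot: [-0.014, 0.991, 0.007, 0.136]
ft_force: [-9.0, 4.4, 25.7]
gripper_width: 14.0
finger_force: 37.3
```

Request:
{"api": "arm_command", "payload": {
  "claw": [1,0.85,0.7,0.5,0.3,0.3,0.3],
  "offset": [
    [0,0,-0.003],
    [0,0,-0.003],
    [0,0,-0.003],
    [0,0,-0.003],
    [0,0,-0.003],
    [0,0,-0.1],
    [0,0,-0.2]
  ],
  "yaw": [0,0,0,0,0,0,0]
}}

```text
time_s: 22.77
tcp_pos: [564.3, -201.4, 69.3]
tool_rot: [-0.014, 0.991, 0.008, 0.132]
ft_force: [0.3, -0.9, 0.8]
gripper_width: 29.5
finger_force: 0.0
```

Request:
{"api": "arm_command", "payload": {
  "claw": [0.3,0.3,0.3,0.3],
  "offset": [
    [0,0,-0.1],
    [0,0,-0.2],
    [0,0,-0.3],
    [0,0,-0.3]
  ],
  "yaw": [0,0,0,0]
}}

```text
time_s: 23.1
tcp_pos: [542.5, -206.7, 161.5]
tool_rot: [-0.012, 0.99, 0.006, 0.137]
ft_force: [0.9, 0.3, 0.0]
gripper_width: 29.7
finger_force: 0.0
```

```bash
python3 - <<'E'
from h import *
s=state();print(s['gripper_width'],s['finger_force'],s['ft_force'])
a=cam('top');b=cam('side');P=cloud(a)
np.savez('j.npz',**{k+'a':a[k] for k in a},**{k+'b':b[k] for k in b})
for k,d,th in(('top',a,185),('side',b,150)):
    im=d['image'].astype(int);Q=cloud(d)
    m=((im[...,0]>th)&(im[...,2]>th-35)&(abs(Q[...,0]-540)<75)&(abs(Q[...,1]+212)<38)&(Q[...,2]<35)).astype(np.uint8)
    n,l,st,ce=cv2.connectedComponentsWithStats(m)
    for i in range(1,n):
        if st[i,4]<10: continue
        v,u=np.nonzero(l==i);S=world(d,u,v,14.);r=rect(S[:,:2]);print(k,st[i,4],ce[i].round(1),S.mean(0).round(1),np.round(r[0],1),np.round(r[1],1),round(r[2],1),'z',Q[l==i][:,2].mean().round(1),Q[l==i][:,2].max().round(1))
plan((512,-226,80,-90),(512,-226,30,-90))
E
```

```text
29.714452820605562 0.0 [0.94277159 0.29830001 0.00306079]
top 60 [379.2 186.3] [ 581.5 -199.3   14. ] [ 581.  -200.2] [17.8 23. ] 89.9 z 15.0 22.7
side 183 [347.7 201.3] [ 581.9 -189.4   14. ] [ 579.5 -191. ] [47.9 74.8] 1.2 z 4.1 18.8
side 24 [378.  204.9] [ 500.7 -216.2   14. ] [ 501.5 -217.7] [21.9 16.4] 27.5 z 11.5 17.2
t 23.2 tcp [ 542.2 -204.5  157.8] y ang -88.9 z [ 0.267  0.028 -0.963] q [-0.29  0.54  0.84  2.03 -0.91  0.69 -0.41]
off [-0.167, 0.076, 0.221] yaw 0.004 rows 2.1
off [-0.045, 0.005, 0.161] yaw 0.0 rows 1.2
```

```bash
python3 - <<'E'
from h import *
e=np.load('e.npz')
for k,th in(('a',185),('b',165)):
    d={n[:-1]:e[n] for n in e.files if n.endswith(k)}
    im=d['image'].astype(int);Q=cloud(d)
    m=((im[...,0]>th)&(im[...,2]>th-35)&(abs(Q[...,0]-510)<60)&(abs(Q[...,1]+226)<30)).astype(np.uint8)
    n,l,st,ce=cv2.connectedComponentsWithStats(m)
    for i in range(1,n):
        if st[i,4]<10: continue
        v,u=np.nonzero(l==i);S=world(d,u,v,14.);r=rect(S[:,:2]);print(k,st[i,4],ce[i].round(1),S.mean(0).round(1),np.round(r[0],1),np.round(r[1],1),round(r[2],1))
E
```

```text
a 126 [390.1 214.8] [ 509.4 -227.    14. ] [ 510.1 -227.9] [17.8 48.2] 89.8
b 75 [375.7 202.5] [ 512.4 -224.8   14. ] [ 513.2 -224.8] [53.6 27.2] 0.9
```

```bash
python3 - <<'E'
from h import *
plan((497,-228,75,-90),(514,-226.5,14,-90))
E
```

```text
t 23.2 tcp [ 542.2 -204.5  157.8] y ang -88.9 z [ 0.267  0.028 -0.963] q [-0.29  0.54  0.84  2.03 -0.91  0.69 -0.41]
off [-0.22, 0.082, 0.223] yaw 0.004 rows 2.3
off [0.0, 0.001, 0.211] yaw 0.0 rows 1.5
```

Request:
{"api": "arm_command", "payload": {
  "claw": [0.3,0.3,0.3,0.3,0.3],
  "offset": [
    [-0.22,0.082,0.223],
    [-0.22,0.082,0.223],
    [-0.22,0.082,0.223],
    [-0.22,0.082,0.223],
    [-0.22,0.082,0.223]
  ],
  "yaw": [0.005,0.005,0.005,0.005,0.005]
}}

```text
time_s: 23.62
tcp_pos: [495.6, -227.9, 73.1]
tool_rot: [-0.015, 0.991, -0.001, 0.133]
ft_force: [0.6, 0.2, 0.6]
gripper_width: 30.2
finger_force: 0.0
```

Request:
{"api": "arm_command", "payload": {
  "claw": [0.3,0.3,0.3,0.3,0.3],
  "offset": [
    [0,0,0.08],
    [0,0,0.14],
    [0,0,0.175],
    [0,0,0.175],
    [0,0,0.175]
  ],
  "yaw": [0,0,0,0,0]
}}

```text
time_s: 24.03
tcp_pos: [511.6, -226.2, 24.3]
tool_rot: [-0.014, 0.991, 0.0, 0.135]
ft_force: [-0.0, -0.5, 0.0]
gripper_width: 30.0
finger_force: 0.0
```

```bash
python3 - <<'E'
from h import *
plan((514,-226.5,14,-90));print(state()['ft_force'])
E
```

```text
t 24.03 tcp [ 511.6 -226.2   24.3] y ang -89.8 z [ 0.267  0.029 -0.963] q [ 0.05  0.7   0.47  2.11 -1.27  0.44 -0.  ]
off [-0.001, 0.002, 0.035] yaw -0.001 rows 0.3
[-0.03782367 -0.47547879  0.03895937]
```

Request:
{"api": "arm_command", "payload": {
  "claw": [0.3,0.3,0.3,0.5,0.7,1,1,1,1],
  "offset": [
    [0,0.001,0.02],
    [0,0.001,0.038],
    [0,0.001,0.038],
    [0,0.001,0.038],
    [0,0.001,0.038],
    [0,0.001,0.038],
    [0,0.001,0.038],
    [0,0.001,0.038],
    [0,0.001,0.038]
  ],
  "yaw": [0,0,0,0,0,0,0,0,0],
  "squeeze": 40
}}

```text
time_s: 24.78
tcp_pos: [513.9, -226.7, 13.7]
tool_rot: [-0.014, 0.991, -0.0, 0.135]
ft_force: [-2.5, 0.9, 5.8]
gripper_width: 14.5
finger_force: 39.2
```

```bash
python3 - <<'E'
from h import *
s=state();print(s['gripper_width'],s['finger_force'],s['ft_force'])
plan((490,-220,150,-90),(480,-60,255,-18),(490,150,255,40),(541,216,240,90))
E
```

```text
14.475772775063144 39.17624777066521 [-2.48605922  0.86711606  5.81889823]
t 24.78 tcp [ 513.9 -226.7   13.7] y ang -89.8 z [ 0.267  0.028 -0.963] q [ 0.09  0.71  0.41  2.1  -1.28  0.41  0.01]
off [0.044, -0.036, -0.458] yaw -0.001 rows 3.3
off [0.061, -0.543, -0.331] yaw -0.394 rows 9.9
off [0.672, -0.198, 0.028] yaw -0.332 rows 8.4
off [0.066, 0.256, 0.1] yaw -0.273 rows 6.9
```

Request:
{"api": "arm_command", "payload": {
  "claw": [1,1,1,1,1],
  "offset": [
    [0,0,-0.08],
    [0.02,-0.02,-0.2],
    [0.044,-0.036,-0.32],
    [0.044,-0.036,-0.46],
    [0.044,-0.036,-0.46]
  ],
  "yaw": [0,0,0,0,0]
}}

```text
time_s: 25.2
tcp_pos: [490.7, -222.0, 155.7]
tool_rot: [-0.013, 0.99, -0.001, 0.138]
ft_force: [1.1, -1.1, -0.9]
gripper_width: 14.5
finger_force: 39.5
```

Request:
{"api": "arm_command", "payload": {
  "claw": [1,1,1,1,1,1,1,1,1,1],
  "offset": [
    [0.061,-0.543,-0.331],
    [0.061,-0.543,-0.331],
    [0.061,-0.543,-0.331],
    [0.061,-0.543,-0.331],
    [0.061,-0.543,-0.331],
    [0.061,-0.543,-0.331],
    [0.061,-0.543,-0.331],
    [0.061,-0.543,-0.331],
    [0.061,-0.543,-0.331],
    [0.061,-0.543,-0.331]
  ],
  "yaw": [-0.394,-0.394,-0.394,-0.394,-0.394,-0.394,-0.394,-0.394,-0.394,-0.394]
}}

```text
time_s: 26.03
tcp_pos: [479.6, -59.5, 254.6]
tool_rot: [0.066, 0.807, 0.575, 0.117]
ft_force: [-0.2, -0.4, 0.0]
gripper_width: 14.1
finger_force: 39.5
```

```bash
python3 - <<'E'
from h import *
s=state();print(s['gripper_width'],s['finger_force'],s['ft_force'])
plan((490,150,255,40),(541,216,240,90))
E
```

```text
14.08296726098302 39.4657514069695 [-0.19594739 -0.36318286  0.03351236]
t 26.03 tcp [479.6 -59.5 254.6] y ang -19.9 z [ 0.265  0.029 -0.964] q [-0.73  0.08  0.85  2.18 -0.2   0.65 -0.08]
off [0.67, -0.198, 0.028] yaw -0.333 rows 8.4
off [0.066, 0.256, 0.1] yaw -0.274 rows 6.9
```

Request:
{"api": "arm_command", "payload": {
  "claw": [1,1,1,1,1,1,1,1,1],
  "offset": [
    [0.67,-0.198,0.028],
    [0.67,-0.198,0.028],
    [0.67,-0.198,0.028],
    [0.67,-0.198,0.028],
    [0.67,-0.198,0.028],
    [0.67,-0.198,0.028],
    [0.67,-0.198,0.028],
    [0.67,-0.198,0.028],
    [0.67,-0.198,0.028]
  ],
  "yaw": [-0.333,-0.333,-0.333,-0.333,-0.333,-0.333,-0.333,-0.333,-0.333]
}}

```text
time_s: 26.78
tcp_pos: [491.3, 149.7, 255.1]
tool_rot: [0.116, 0.412, 0.901, 0.068]
ft_force: [0.3, -0.0, -0.3]
gripper_width: 14.3
finger_force: 39.5
```

Request:
{"api": "arm_command", "payload": {
  "claw": [1,1,1,1,1,1,1,1,1],
  "offset": [
    [0.066,0.256,0.1],
    [0.066,0.256,0.1],
    [0.066,0.256,0.1],
    [0.066,0.256,0.1],
    [0.066,0.256,0.1],
    [0.066,0.256,0.1],
    [0.066,0.256,0.1],
    [0.066,0.256,0.1],
    [0.066,0.256,0.1]
  ],
  "yaw": [-0.273,-0.273,-0.273,-0.273,-0.273,-0.273,-0.273,-0.273,-0.273]
}}

```text
time_s: 27.53
tcp_pos: [543.2, 215.0, 240.2]
tool_rot: [0.134, 0.005, 0.991, 0.015]
ft_force: [-0.2, 0.2, -0.2]
gripper_width: 14.4
finger_force: 39.5
```

```bash
python3 - <<'E'
from h import *
s=state();print(s['gripper_width'],s['finger_force'],s['ft_force'])
plan((569,219.8,134,90),(580,219.8,95.5,90))
E
```

```text
14.421579771614313 39.49751203763299 [-0.20129127  0.17958198 -0.22913804]
t 27.53 tcp [543.2 215.  240.2] y ang 89.7 z [ 0.265  0.028 -0.964] q [-0.81  0.29  0.35  1.95 -0.    0.66  1.08]
off [0.011, 0.006, 0.365] yaw -0.004 rows 2.6
off [-0.001, -0.004, 0.133] yaw 0.0 rows 1.0
```

Request:
{"api": "arm_command", "payload": {
  "claw": [1,1,1,1,1],
  "offset": [
    [0.005,0.003,0.13],
    [0.011,0.006,0.26],
    [0.011,0.006,0.365],
    [0.011,0.006,0.365],
    [0.011,0.006,0.365]
  ],
  "yaw": [-0.004,-0.004,-0.004,-0.004,-0.004]
}}

```text
time_s: 27.95
tcp_pos: [568.4, 219.3, 132.7]
tool_rot: [0.133, -0.002, 0.991, 0.013]
ft_force: [0.4, 0.2, 0.2]
gripper_width: 14.0
finger_force: 39.5
```

```bash
python3 - <<'E'
from h import *
s=state();print(s['gripper_width'],s['finger_force'],s['ft_force'])
plan((574.7,219.8,105.4,90),(580.7,219.8,95.,None))
b=cam('side')
cv2.imwrite('pics/k.png',cv2.resize(b['image'][190:290,200:320],None,fx=5,fy=5)[:,:,::-1])
E
```

```text
14.01867306633439 39.49232732062228 [0.41271646 0.20862379 0.18723697]
t 27.95 tcp [568.4 219.3 132.7] y ang 90.4 z [ 0.263  0.026 -0.965] q [-0.73  0.49  0.29  1.97 -0.08  0.45  1.16]
off [0.004, -0.001, 0.093] yaw 0.0 rows 0.7
off [-0.01, -0.001, 0.039] yaw 0.0 rows 0.3
```

View pics/k.png

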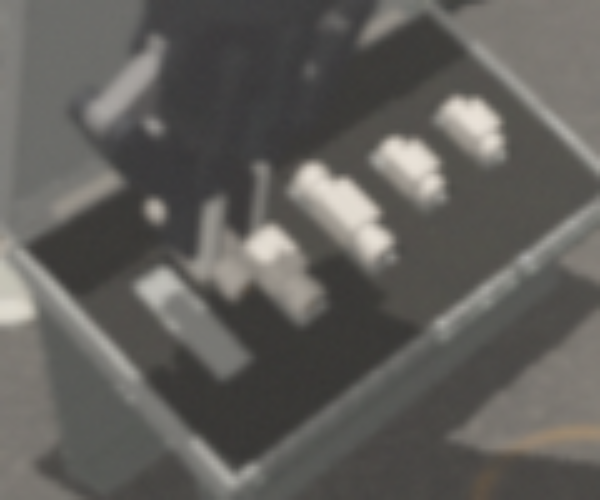

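The long coupler hangs at about (222, 268) between the fingers, parallel to the slope and above the empty recess (145–250, 270–375). I'll lower it in along the slope normal.

Request:
{"api": "arm_command", "payload": {
  "claw": [1,1,1,1,1],
  "offset": [
    [0.004,0.001,0.04],
    [0.004,0.001,0.08],
    [0.004,0.001,0.093],
    [0.004,0.001,0.093],
    [0.004,0.001,0.093]
  ],
  "yaw": [0,0,0,0,0]
}}

```text
time_s: 28.42
tcp_pos: [575.6, 221.2, 106.8]
tool_rot: [0.134, -0.003, 0.991, 0.014]
ft_force: [-0.1, -0.6, -0.2]
gripper_width: 14.2
finger_force: 39.5
```

```bash
python3 - <<'E'
from h import *
s=state();print(s['gripper_width'],s['finger_force'],s['ft_force'])
plan((577.2,219.9,101.,None),(579.7,219.9,96.7,None))
E
```

```text
14.198957538746047 39.50957086170092 [-0.12587236 -0.55149861 -0.19970588]
t 28.42 tcp [575.6 221.2 106.8] y ang 90.6 z [ 0.266  0.028 -0.964] q [-0.71  0.55  0.27  1.96 -0.1   0.4   1.17]
off [0.0, -0.005, 0.02] yaw 0.0 rows 0.1
off [-0.004, -0.0, 0.016] yaw 0.0 rows 0.1
```

Request:
{"api": "arm_command", "payload": {
  "claw": [1,1,1],
  "offset": [
    [0,-0.003,0.01],
    [0,-0.003,0.022],
    [0,-0.003,0.022]
  ],
  "yaw": [0,0,0]
}}

```text
time_s: 28.67
tcp_pos: [577.3, 220.4, 100.0]
tool_rot: [0.134, -0.003, 0.991, 0.014]
ft_force: [0.4, 0.4, -0.7]
gripper_width: 14.2
finger_force: 39.5
```

```bash
python3 - <<'E'
from h import *
s=state();print(s['gripper_width'],s['finger_force'],s['ft_force'])
plan((580.7,219.8,95.,None))
E
```

```text
14.158885213354576 39.50983715825714 [ 0.40263635  0.36937596 -0.7136406 ]
t 28.67 tcp [577.3 220.4 100. ] y ang 90.6 z [ 0.265  0.028 -0.964] q [-0.7   0.56  0.26  1.96 -0.1   0.39  1.18]
off [-0.007, -0.003, 0.019] yaw 0.0 rows 0.1
```

Request:
{"api": "arm_command", "payload": {
  "claw": [1,1],
  "offset": [
    [-0.002,-0.001,0.006],
    [-0.004,-0.001,0.01]
  ],
  "yaw": [0,0]
}}

```text
time_s: 28.83
tcp_pos: [579.4, 220.3, 97.7]
tool_rot: [0.134, -0.003, 0.991, 0.014]
ft_force: [-0.2, 0.1, -0.2]
gripper_width: 14.2
finger_force: 39.5
```

Request:
{"api": "arm_command", "payload": {
  "claw": [1,1],
  "offset": [
    [-0.002,-0.001,0.005],
    [-0.002,-0.001,0.006]
  ],
  "yaw": [0,0]
}}

```text
time_s: 29.0
tcp_pos: [580.6, 220.0, 96.0]
tool_rot: [0.134, -0.003, 0.991, 0.014]
ft_force: [-1.3, 0.1, 0.3]
gripper_width: 14.4
finger_force: 39.5
```

Request:
{"api": "arm_command", "payload": {
  "claw": [1,1],
  "offset": [
    [-0.002,0,0.004],
    [-0.002,0,0.004]
  ],
  "yaw": [0,0]
}}

```text
time_s: 29.17
tcp_pos: [581.0, 220.1, 95.5]
tool_rot: [0.134, -0.003, 0.991, 0.014]
ft_force: [-4.3, -1.0, 6.6]
gripper_width: 14.2
finger_force: 40.4
```

Request:
{"api": "arm_command", "payload": {
  "claw": [1,1],
  "offset": [
    [-0.001,0,0.003],
    [-0.001,0,0.003]
  ],
  "yaw": [0,0]
}}

```text
time_s: 29.33
tcp_pos: [581.1, 220.2, 95.4]
tool_rot: [0.133, -0.003, 0.991, 0.014]
ft_force: [-8.9, -1.0, 15.1]
gripper_width: 14.1
finger_force: 41.6
```

Firm contact at the seat depth, with the force along the slope normal. Releasing.

Request:
{"api": "arm_command", "payload": {
  "claw": [1,0.85,0.7,0.5,0.3,0.3,0.3,0.3],
  "offset": [
    [0,0,-0.002],
    [0,0,-0.002],
    [0,0,-0.002],
    [0,0,-0.002],
    [0,0,-0.002],
    [0,0,-0.03],
    [0,0,-0.13],
    [0,0,-0.25]
  ],
  "yaw": [0,0,0,0,0,0,0,0]
}}

```text
time_s: 30.0
tcp_pos: [560.5, 217.2, 165.8]
tool_rot: [0.132, -0.003, 0.991, 0.013]
ft_force: [1.4, 0.4, 0.4]
gripper_width: 29.9
finger_force: 0.0
```

Request:
{"api": "arm_command", "payload": {
  "claw": [0.3,0.3,0.3,0.3,0.3,0.3,0.3,0.3,0.3],
  "offset": [
    [0.03,0,-0.13],
    [0.06,0,-0.26],
    [0.15,0,-0.35],
    [0.28,0,-0.35],
    [0.4,0,-0.35],
    [0.4,-0.13,-0.35],
    [0.4,-0.26,-0.35],
    [0.4,-0.35,-0.35],
    [0.4,-0.35,-0.35]
  ],
  "yaw": [0,0,0,0,0,0,0,0,0]
}}

```text
time_s: 30.75
tcp_pos: [418.4, 104.7, 233.1]
tool_rot: [0.133, -0.0, 0.991, 0.013]
ft_force: [-1.1, 0.8, -0.2]
gripper_width: 30.2
finger_force: 0.0
```

```bash
python3 - <<'E'
from h import *
plan()
O=np.array([589.7,136,82.4]);X=np.array([.866,-.013,.5]);Y=np.array([.015,1,0]);N=np.array([-.5,.0075,.866])
for k,th in(('top',150),('side',140)):
    d=cam(k);im=d['image'].astype(int);P=cloud(d)
    cx,cy,cz=(P-O)@X,(P-O)@Y,(P-O)@N
    m=((im.min(2)>th)&(abs(cx)<34)&(abs(cy)<105)&(abs(cz-14)<16)).astype(np.uint8)
    n,l,st,ce=cv2.connectedComponentsWithStats(m)
    for i in range(1,n):
        if st[i,4]<20: continue
        s=l==i;v,u=np.nonzero(s);
        w=cv2.undistortPoints(np.stack([u,v],-1).astype(float).reshape(-1,1,2),d['K'],d['dist_coeffs']).reshape(-1,2)
        T=d['cam_to_world'];r=np.c_[w[:,0],-w[:,1],-np.ones(len(w))]@T[:3,:3].T;o=T[:3,3];q=O+17*N
        S=o+r*(((q-o)@N)/(r@N))[:,None];A,B=(S-O)@X,(S-O)@Y
        print(k,st[i,4],'x %.0f..%.0f y %.0f..%.0f m %.1f'%(A.min(),A.max(),B.min(),B.max(),B.mean()),'z',np.percentile(cz[s],[20,50,80]).round(1),'slope',np.polyfit(cx[s],cz[s],1)[0].round(2))
E
```

```text
t 30.75 tcp [418.4 104.7 233.1] y ang 90.2 z [ 0.264  0.027 -0.964] q [-0.88 -0.01  0.48  2.31  0.15  0.59  1.05]
top 115 x -26..28 y 34..50 m 41.9 z [16.3 19.4 21.9] slope -0.03
top 109 x -22..25 y 78..95 m 85.8 z [17.8 19.6 21.7] slope 0.01
top 118 x -25..24 y -8..9 m 0.1 z [15.6 19.  21.3] slope 0.01
top 86 x -17..17 y -50..-35 m -42.0 z [13.3 19.3 22. ] slope -0.14
top 91 x -18..16 y -92..-75 m -83.8 z [12.6 19.4 22.4] slope 0.06
side 89 x -20..11 y -97..-73 m -83.8 z [13.8 18.2 21.1] slope -0.11
side 96 x -19..13 y -53..-29 m -41.3 z [15.2 18.2 20.4] slope -0.15
side 159 x -26..23 y -10..12 m 0.8 z [15.  18.7 20. ] slope -0.05
side 169 x -25..23 y 31..53 m 42.8 z [15.  18.5 20.1] slope -0.03
side 192 x -24..25 y 76..95 m 86.1 z [15.1 18.1 19.6] slope -0.02
```

Long_1 now holds the long coupler at the same height and level as its neighbours. Next, the lid.

```bash
python3 - <<'E'
from h import *
plan((470,115,370,45),(583,131.5,361,0),(599,133.2,304,0),(607.4,134,274,0))
d=cam('top');P=cloud(d);im=d['image'].astype(int)
for k in('top','side'):
    d=cam(k);P=cloud(d);im=d['image'].astype(int)
    s=(im.max(2)<70)&(abs(P[...,2]-288)<18)&(abs(P[...,0]-602)<30)&(abs(P[...,1]-134)<28);S=P[s]
    print(k,len(S),S.mean(0).round(1) if len(S) else '', np.median(S,0).round(1) if len(S) else '')
E
```

```text
t 30.85 tcp [419.6 109.1 233.7] y ang 90.5 z [ 0.266  0.029 -0.963] q [-0.89 -0.01  0.47  2.3   0.15  0.59  1.04]
off [-0.283, 0.031, -0.392] yaw 0.246 rows 6.2
off [-0.219, 0.284, 0.131] yaw 0.257 rows 6.5
off [-0.0, 0.001, 0.197] yaw 0.0 rows 1.4
off [-0.0, 0.0, 0.104] yaw 0.0 rows 0.7
top 112 [599.8 134.4 296.3] [599.3 134.9 296.6]
side 0
```

Request:
{"api": "arm_command", "payload": {
  "claw": [0.3,0.3,0.3,0.3,0.3,0.3,0.3],
  "offset": [
    [-0.283,0.031,-0.392],
    [-0.283,0.031,-0.392],
    [-0.283,0.031,-0.392],
    [-0.283,0.031,-0.392],
    [-0.283,0.031,-0.392],
    [-0.283,0.031,-0.392],
    [-0.283,0.031,-0.392]
  ],
  "yaw": [0.246,0.246,0.246,0.246,0.246,0.246,0.246]
}}

```text
time_s: 31.58
tcp_pos: [470.2, 117.2, 369.7]
tool_rot: [0.119, 0.372, 0.918, 0.064]
ft_force: [-0.1, 0.3, -0.5]
gripper_width: 30.0
finger_force: 0.0
```

Request:
{"api": "arm_command", "payload": {
  "claw": [0.3,0.3,0.3,0.3,0.3,0.3,0.3,0.3,0.3],
  "offset": [
    [-0.219,0.284,0.131],
    [-0.219,0.284,0.131],
    [-0.219,0.284,0.131],
    [-0.219,0.284,0.131],
    [-0.219,0.284,0.131],
    [-0.219,0.284,0.131],
    [-0.219,0.284,0.131],
    [-0.219,0.284,0.131],
    [-0.219,0.284,0.131]
  ],
  "yaw": [0.257,0.257,0.257,0.257,0.257,0.257,0.257,0.257,0.257]
}}

```text
time_s: 32.33
tcp_pos: [582.7, 133.4, 359.8]
tool_rot: [0.085, 0.7, 0.702, 0.104]
ft_force: [-0.2, -0.8, -1.0]
gripper_width: 30.3
finger_force: 0.0
```

```bash
python3 - <<'E'
from h import *
plan((599,133.2,304,0),(606.4,134,274,0))
E
```

```text
t 32.33 tcp [582.7 133.4 359.8] y ang -0.1 z [ 0.265  0.028 -0.964] q [-0.84  0.19  0.59  1.79 -0.08  0.93 -0.23]
off [-0.006, 0.003, 0.194] yaw 0.002 rows 1.4
off [-0.0, -0.003, 0.103] yaw 0.0 rows 0.7
```

Request:
{"api": "arm_command", "payload": {
  "claw": [0.3,0.3,0.3,0.3,0.3,0.3],
  "offset": [
    [-0.003,0.001,0.1],
    [-0.003,0.001,0.17],
    [-0.003,0.001,0.22],
    [-0.003,0.001,0.26],
    [-0.003,0,0.297],
    [-0.003,0,0.297]
  ],
  "yaw": [0,0,0,0,0,0]
}}

```text
time_s: 32.83
tcp_pos: [605.8, 134.3, 272.2]
tool_rot: [0.084, 0.701, 0.701, 0.103]
ft_force: [0.3, 0.0, -1.2]
gripper_width: 30.3
finger_force: 0.0
```

Request:
{"api": "arm_command", "payload": {
  "claw": [0.5,0.7,0.9,1,1],
  "offset": [
    [0,0,0],
    [0,0,0],
    [0,0,0],
    [0,0,0],
    [0,0,0]
  ],
  "yaw": [0,0,0,0,0],
  "squeeze": 20
}}

```text
time_s: 33.25
tcp_pos: [605.3, 134.3, 274.6]
tool_rot: [0.083, 0.702, 0.7, 0.104]
ft_force: [-6.2, -0.8, 2.0]
gripper_width: 8.0
finger_force: 19.5
```

```bash
python3 - <<'E'
from h import *
s=state();print(s['gripper_width'],s['finger_force'],s['ft_force'])
p=s['tcp_pos'];M=rot(s['tool_rot']).as_matrix();print(p,M[:,2])
H=np.array([639,127]);g=p-19*M[:,2];b0=g[[0,2]];r=np.linalg.norm(b0-H);f0=np.degrees(np.arctan2(*(b0-H)[::-1]))%360;print('r',r,f0);
rr=169.3;prev=p;b0=H+rr*np.array([np.cos(np.radians(f0)),np.sin(np.radians(f0))])
for seg in (np.linspace(f0,f0+50,9)[1:],np.linspace(f0+50,203.5,9)[1:]):
    st=prev
    for f in seg:
        b=H+rr*np.array([np.cos(np.radians(f)),np.sin(np.radians(f))])
        t=p+np.array([b[0]-b0[0],-.015*(b[0]-b0[0]),b[1]-b0[1]])
        print(f.round(0),t.round(0),(M.T@(t-st)/300).round(3).tolist())
    prev=t
E
```

```text
8.020926083511922 19.519007205963135 [-6.24956139 -0.77547535  1.98757784]
[605.25470001 134.26020397 274.62752255] [ 0.26327158  0.02898918 -0.96428611]
r 170.41250697846482 103.14254718524477
109.0 [588. 135. 269.] [0.0, -0.062, 0.001]
116.0 [570. 135. 262.] [0.001, -0.123, 0.009]
122.0 [554. 135. 254.] [0.001, -0.182, 0.023]
128.0 [539. 135. 243.] [0.001, -0.24, 0.044]
134.0 [525. 135. 231.] [0.0, -0.296, 0.071]
141.0 [513. 136. 217.] [-0.001, -0.348, 0.104]
147.0 [502. 136. 202.] [-0.001, -0.396, 0.142]
153.0 [493. 136. 186.] [-0.002, -0.439, 0.185]
159.0 [485. 136. 169.] [-0.001, -0.039, 0.048]
166.0 [480. 136. 151.] [-0.003, -0.072, 0.1]
172.0 [476. 136. 133.] [-0.004, -0.1, 0.156]
178.0 [475. 136. 115.] [-0.006, -0.121, 0.214]
185.0 [475. 136.  96.] [-0.008, -0.136, 0.274]
191.0 [478. 136.  78.] [-0.01, -0.144, 0.336]
197.0 [482. 136.  60.] [-0.012, -0.145, 0.397]
204.0 [488. 136.  42.] [-0.014, -0.14, 0.459]
```

Request:
{"api": "arm_command", "payload": {
  "claw": [1,1,1,1,1,1,1,1,1],
  "offset": [
    [0,-0.062,0.001],
    [0,-0.123,0.009],
    [0,-0.182,0.023],
    [0,-0.24,0.044],
    [0,-0.296,0.071],
    [0,-0.348,0.104],
    [0,-0.396,0.142],
    [0,-0.439,0.185],
    [0,-0.439,0.185]
  ],
  "yaw": [0,0,0,0,0,0,0,0,0]
}}

```text
time_s: 34.0
tcp_pos: [492.0, 137.3, 184.5]
tool_rot: [0.084, 0.701, 0.7, 0.104]
ft_force: [-5.7, 2.4, 1.1]
gripper_width: 8.0
finger_force: 21.7
```

```bash
python3 - <<'E'
from h import *
s=state();print(s['gripper_width'],s['finger_force'],s['ft_force'])
plan((485,136,169,None),(475,135,115,None))
E
```

```text
7.967995531638327 21.70453816652298 [-5.70753185  2.3512652   1.14704718]
t 34.0 tcp [492.  137.3 184.5] y ang -0.3 z [ 0.263  0.029 -0.964] q [-0.88  0.26  0.54  2.19 -0.15  0.47 -0.25]
off [-0.006, -0.036, 0.043] yaw 0.0 rows 0.4
off [-0.008, -0.079, 0.165] yaw 0.0 rows 1.3
```

Request:
{"api": "arm_command", "payload": {
  "claw": [1,1,1,1,1],
  "offset": [
    [-0.002,-0.039,0.048],
    [-0.004,-0.072,0.1],
    [-0.005,-0.1,0.156],
    [-0.007,-0.121,0.214],
    [-0.007,-0.121,0.214]
  ],
  "yaw": [0,0,0,0,0]
}}

```text
time_s: 34.42
tcp_pos: [473.9, 137.5, 112.2]
tool_rot: [0.083, 0.701, 0.701, 0.103]
ft_force: [-7.4, 5.9, -1.9]
gripper_width: 7.7
finger_force: 22.4
```

```bash
python3 - <<'E'
from h import *
s=state();print(s['gripper_width'],s['finger_force'],s['ft_force'])
plan((475,135.5,96,None),(478,135.5,78,None),(482,135.5,60,None),(488,135.5,42,None))
E
```

```text
7.665302347531589 22.37539529800415 [-7.40715936  5.86300075 -1.94486812]
t 34.42 tcp [473.9 137.5 112.2] y ang -0.2 z [ 0.26   0.028 -0.965] q [-0.78  0.39  0.41  2.27 -0.27  0.27 -0.16]
off [-0.008, -0.011, 0.053] yaw 0.0 rows 0.4
off [-0.002, -0.006, 0.061] yaw 0.0 rows 0.4
off [-0.002, -0.003, 0.061] yaw 0.0 rows 0.4
off [-0.002, 0.004, 0.063] yaw 0.0 rows 0.5
```

Request:
{"api": "arm_command", "payload": {
  "claw": [1,1,1,1],
  "offset": [
    [-0.006,-0.008,0.055],
    [-0.008,-0.013,0.11],
    [-0.01,-0.015,0.17],
    [-0.01,-0.015,0.17]
  ],
  "yaw": [0,0,0,0]
}}

```text
time_s: 34.75
tcp_pos: [478.3, 137.4, 66.6]
tool_rot: [0.077, 0.701, 0.701, 0.101]
ft_force: [-12.6, 5.1, -1.9]
gripper_width: 7.8
finger_force: 23.0
```

```bash
python3 - <<'E'
from h import *
s=state();print(s['gripper_width'],s['finger_force'],s['ft_force'])
plan((486,135.5,45,None),(489,135.5,40,None))
E
```

```text
7.764411245675278 22.97893524169922 [-12.55918897   5.14980713  -1.93271157]
t 34.75 tcp [478.3 137.4  66.6] y ang -0.2 z [ 0.249  0.033 -0.968] q [-0.77  0.51  0.43  2.27 -0.71  0.21  0.27]
off [-0.009, 0.007, 0.076] yaw 0.0 rows 0.6
off [-0.001, 0.006, 0.019] yaw 0.0 rows 0.1
```

Request:
{"api": "arm_command", "payload": {
  "claw": [1,1,1,1],
  "offset": [
    [-0.009,0.003,0.04],
    [-0.009,0.008,0.075],
    [-0.009,0.01,0.09],
    [-0.009,0.01,0.09]
  ],
  "yaw": [0,0,0,0]
}}

```text
time_s: 35.08
tcp_pos: [486.6, 137.2, 40.3]
tool_rot: [0.075, 0.701, 0.702, 0.1]
ft_force: [-11.5, 7.2, -5.2]
gripper_width: 8.2
finger_force: 23.2
```

```bash
python3 - <<'E'
from h import *
s=state();print(s['gripper_width'],s['finger_force'],s['ft_force'])
plan((488,135.5,43,None))
E
```

```text
8.184630759860738 23.151380717754364 [-11.51673128   7.17568171  -5.23327841]
t 35.08 tcp [486.6 137.2  40.3] y ang -0.1 z [ 0.246  0.035 -0.969] q [-0.78  0.59  0.45  2.25 -1.07  0.2   0.61]
off [-0.005, 0.007, -0.008] yaw 0.0 rows 0.1
```

Request:
{"api": "arm_command", "payload": {
  "claw": [1,1,1],
  "offset": [
    [0,0,0.01],
    [0,0,0.02],
    [0,0,0.02]
  ],
  "yaw": [0,0,0]
}}

```text
time_s: 35.33
tcp_pos: [488.0, 137.0, 36.0]
tool_rot: [0.075, 0.701, 0.702, 0.101]
ft_force: [-18.8, 4.5, 13.5]
gripper_width: 8.4
finger_force: 25.4
```

```bash
python3 - <<'E'
from h import *
plan()
a=cam('top');b=cam('side')
H=np.array([639,0,127.])
for k,d in(('top',a),('side',b)):
    P=cloud(d);im=d['image'].astype(int)
    s=(im.min(2)>80)&(P[...,0]>540)&(P[...,0]<625)&(P[...,1]>20)&(P[...,1]<245)&(P[...,2]>75)&(P[...,2]<145);S=P[s]
    for _ in range(4):
        c=np.polyfit(S[:,0],S[:,2],1);S=S[abs(np.polyval(c,S[:,0])-S[:,2])<6]
    print(k,len(S),'slope deg',np.degrees(np.arctan(c[0])),'z at 580',np.polyval(c,580), 'shut expect',127+14*.866-(639-7-580)*.577)
E
```

```text
t 35.33 tcp [488. 137.  36.] y ang -0.2 z [ 0.247  0.037 -0.968] q [-0.78  0.6   0.46  2.25 -1.14  0.2   0.68]
top 3665 slope deg 29.52440042598414 z at 580 111.42729220056987 shut expect 109.12
side 3549 slope deg 30.129636467707652 z at 580 110.11408250926269 shut expect 109.12
```

Request:
{"api": "arm_command", "payload": {
  "claw": [0.8,0.6,0.4,0.35,0.35,0.35,0.35,0.35,0.35],
  "offset": [
    [0,0,0.01],
    [0,0,0.01],
    [0,0,0.005],
    [0,0,-0.02],
    [0,0,-0.06],
    [0,0,-0.12],
    [0,0,-0.22],
    [0,0,-0.32],
    [0,0,-0.42]
  ],
  "yaw": [0,0,0,0,0,0,0,0,0]
}}

```text
time_s: 36.18
tcp_pos: [461.7, 129.5, 160.8]
tool_rot: [0.082, 0.702, 0.7, 0.103]
ft_force: [1.2, 0.1, 0.8]
gripper_width: 27.6
finger_force: 0.0
```

Request:
{"api": "arm_command", "payload": {
  "claw": [0.35,0.35,0.35,0.35,0.35],
  "offset": [
    [0.05,0,-0.1],
    [-0.1,0,-0.15],
    [-0.25,0,-0.2],
    [-0.4,0,-0.2],
    [-0.5,0,-0.2]
  ],
  "yaw": [0,0,0,0,0]
}}

```text
time_s: 36.6
tcp_pos: [447.3, -16.9, 214.5]
tool_rot: [0.082, 0.701, 0.701, 0.105]
ft_force: [0.2, -0.0, -0.1]
gripper_width: 28.0
finger_force: 0.0
```

```bash
python3 - <<'E'
from h import *
plan();print(state()['ft_force'])
for k in('top','side'):
    d=cam(k);P=cloud(d);im=d['image'].astype(int)
    s=(im.min(2)>80)&(P[...,0]>540)&(P[...,0]<625)&(P[...,1]>20)&(P[...,1]<245)&(P[...,2]>75)&(P[...,2]<145);S=P[s]
    for _ in range(4):
        c=np.polyfit(S[:,0],S[:,2],1);S=S[abs(np.polyval(c,S[:,0])-S[:,2])<6]
    s=(im.max(2)<60)&(abs(P[...,2]-66)<14)&(abs(P[...,0]-483)<14)&(abs(P[...,1]-136)<30);B=P[s]
    print(k,len(S),'slope deg',np.degrees(np.arctan(c[0])),'z at 580',np.polyval(c,580),'bar',len(B),np.median(B,0) if len(B) else '')
    m=((im[...,0]>185)&(im[...,2]>150)&(abs(P[...,0]-540)<75)&(abs(P[...,1]+212)<38)&(P[...,2]<35)).astype(np.uint8)
    n,l,st,ce=cv2.connectedComponentsWithStats(m)
    for i in range(1,n):
        if st[i,4]>=15: v,u=np.nonzero(l==i);print('  tray',st[i,4],world(d,u,v,14.).mean(0).round(0))
E
```

```text
t 36.6 tcp [447.3 -16.9 214.5] y ang -0.3 z [ 0.262  0.033 -0.964] q [-1.15  0.12  1.21  2.31 -0.31  0.54  0.29]
[ 0.2385873  -0.02456451 -0.11441077]
top 3668 slope deg 29.51829951615507 z at 580 111.45478881960753 bar 87 [480.94027054 134.41449178  65.30865066]
  tray 62 [ 580. -199.   14.]
side 3984 slope deg 29.76480530007309 z at 580 110.33245798014826 bar 0 
  tray 33 [ 581. -201.   14.]
```

```bash
python3 -c "
from station import order
print(order.close_job())"
```

```text
the job is handed in; nothing more can be done
None
```

I took the short coupler out of the leftmost long recess and laid it in the tray, seated the tray's long coupler in that recess, and shut the lid; the job is handed in at 36.6 s of the 72 s allowed, and no verdict was returned.

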